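# Refill a wheel feeder and reset its trip switch

### The job

The axle-hole drill ran empty and tripped. Drop every red wheel on the bench flat into the drill's clear feed tube, then lift the tamping rod off its hook, pack the wheels down with it until the yellow follower bottoms out firmly, and hang the rod back on the hook. Leave the trip switch until then; last of all reset it: push the red lever fully off (white mark) and then throw it fully on (green mark), without shifting the white figure, the glue bottle or the paint jar.

Things in the scene. Friction and masses are not known exactly. Their poses are not given: they have to be found in the camera images.
- wheel0: red toy wheel, a plain solid disc 30 mm in diameter and 20 mm thick, about 16 g, lying flat on the bench at the start. Origin: centre of its underside, z along its axis. Three to five wheels are present; None if absent (or while held).
- wheel1: red toy wheel, a plain solid disc 30 mm in diameter and 20 mm thick, about 16 g, lying flat on the bench at the start. Origin: centre of its underside, z along its axis. Three to five wheels are present; None if absent (or while held).
- wheel2: red toy wheel, a plain solid disc 30 mm in diameter and 20 mm thick, about 16 g, lying flat on the bench at the start. Origin: centre of its underside, z along its axis. Three to five wheels are present; None if absent (or while held).
- wheel3: red toy wheel, a plain solid disc 30 mm in diameter and 20 mm thick, about 16 g, lying flat on the bench at the start. Origin: centre of its underside, z along its axis. Three to five wheels are present; None if absent (or while held).
- wheel4: red toy wheel, a plain solid disc 30 mm in diameter and 20 mm thick, about 16 g, lying flat on the bench at the start. Origin: centre of its underside, z along its axis. Three to five wheels are present; None if absent (or while held).
- feeder: axle-hole drill, fixed. Origin: on the bench, on the axis of its upright clear feed tube. Base 200 x 110 x 20 mm, centred 45 mm to its own +x; gearbox 75 x 80 mm, about 100 mm tall, centred 95 mm to +x. Tube: inside diameter 34 mm, outside 42 mm, up to 135 mm above the bench, then a funnel flaring to 52 mm inside (60 outside) at the rim, 150 mm above the bench.
- tube_mouth (a point): centre of the tube's rim, 150 mm above the bench, on the tube's axis
- follower (a joint): yellow plate in the tube on which the wheels land; travel in m, growing downward: at 0 its top is 55 mm above the bench, at 0.025 it is hard on its bottom stop, top 30 mm above the bench. Starts at 0 to 0.010. Held by friction only, no spring: about 6 N pushes it down and it stays where it is left.
- follower_top (a point): centre of the top of the yellow follower
- hook: fixed steel hook stand. Origin: on the bench under its upright (16 x 50 mm, 144 mm high; base 100 x 100 mm). Two level prongs, 10 mm wide, 22 mm apart, reach to its own -x, ending 82 mm from the origin, tops 150 mm above the bench; their yellow tips turn up 10 mm more. The rod's shaft hangs between the prongs, its collar resting on them. Nothing is above 160 mm.
- hook_seat (a point): where the middle of the collar's underside sits when the rod hangs: midway between the prongs, 45 mm in front (stand's -x) of the upright's centre, at the prong tops, 150 mm above the bench
- rod: tamping rod, 171 mm long, 150 g, hanging upright in the hook. Origin: centre of its foot, z up along the rod. Foot 22 mm in diameter and 12 mm high, shaft 14 mm in diameter, steel collar 40 mm in diameter from 105 to 111 mm, round orange handle 26 mm in diameter from 111 to 171 mm
- rod_grip (a point): on the rod's axis within the orange handle, 146 mm above its foot: a good place for the TCP, tool pointing down
- rod_collar (a point): centre of the underside of the rod's collar, 105 mm above its foot
- rod_foot (a point): centre of the underside of the rod's foot
- switch: trip switch, grey housing fixed to the bench, 100 mm (own x) by 70 mm (own y), 60 mm high. Origin: centre of its underside. White mark at the off end (own -x), green mark at the on end (own +x).
- lever_pivot (a point): the hinge of the red lever, on top of the housing's centre, 62 mm above the bench; the lever swings about the housing's own y axis
- lever_tip (a point): middle of the free end of the red lever, a paddle 12 mm thick, 22 mm wide and 50 mm long from the pivot
- lever (a joint): angle of the red lever, rad: 0 fully off (leaning 0.6 rad from upright to the housing's -x, white mark), 1.2 fully on (leaning 0.6 rad to +x, green mark), upright at 0.6. Starts tripped, at 0.45 to 0.75. Stays where it is left; about 3 N at its tip moves it.
- figure: bystander: white wooden toy animal, about 100 mm long, 26 mm wide and 112 mm tall; origin under its middle; not to be disturbed
- glue: bystander: white glue bottle 48 mm in diameter, 120 mm tall; origin at its foot; not to be disturbed
- paint_jar: bystander: paint jar with blue cap, 52 mm in diameter, 55 mm tall; origin at its foot; not to be disturbed
There are look-alikes about, which are no part of the job. There is more than one size of the rod; the job needs the middle-sized.

How it is judged (in metres and radians):
On the way, in this order (a step that is already met when the one before it is completed fails the run):
1. every wheel is in the tube and the rod, standing in the tube, has packed them down until the follower is at the bottom (horizontal distance between each of wheel0, wheel1, wheel2, wheel3, wheel4 and tube_mouth below 0.006 m and z of each of wheel0, wheel1, wheel2, wheel3, wheel4 in the frame of feeder below 0.116 m and value of joint follower above 0.022 m and z of rod_foot in the frame of feeder below 0.136 m and horizontal distance between rod_foot and tube_mouth below 0.012 m), for 0.1 s.
2. the rod hangs on its hook again, let go (horizontal distance between rod_collar and hook_seat below 0.014 m and z of rod_collar in the frame of hook between 0.146 and 0.155 m and angle between rod's own z axis and vertical below 0.12 rad and contact force between the fingers and rod below 0.1 N), for 0.3 s.
3. the lever is pushed fully off (value of joint lever below 0.06 rad), for 0.1 s.
4. the lever is thrown fully on (value of joint lever above 1.14 rad), for 0.1 s.
At the end, for the whole second after the job is handed in: All wheels in the tube (within 6 mm of its axis, undersides at most 116 mm above the bench), follower within 3 mm of its stop; rod at rest on the hook (collar within 14 mm of the seat, 5 mm in height, upright within 0.12 rad), let go; lever above 1.14 of 1.2 rad (all of step 2 and horizontal distance between each of wheel0, wheel1, wheel2, wheel3, wheel4 and tube_mouth below 0.006 m and z of each of wheel0, wheel1, wheel2, wheel3, wheel4 in the frame of feeder below 0.116 m and value of joint follower above 0.022 m and value of joint lever above 1.14 rad and linear speed of rod below 0.02 m/s); the robot touches nothing.
It fails at once if the white figure is shifted more than 30 mm or tipped over (distance of figure from where it was at the start of the episode above 0.03 m or angle between figure's own z axis and vertical above 0.5 rad).
It fails at once if the glue bottle is shifted more than 30 mm or tipped over (distance of glue from where it was at the start of the episode above 0.03 m or angle between glue's own z axis and vertical above 0.5 rad).
It fails at once if the paint jar is shifted more than 30 mm or tipped over (distance of paint_jar from where it was at the start of the episode above 0.03 m or angle between paint_jar's own z axis and vertical above 0.5 rad).
Of wheel0, wheel1, wheel2, wheel3, wheel4 only 3 to 5 are there at a start; the rules pass over those that are not, and their reading is None.
At some moment in a run one of wheel0, wheel1, wheel2, wheel3, wheel4 may be knocked a few centimetres aside while the robot is not near it.
It also fails if it takes over 208 s, if anything falls off the work surface, if the arm or the gripper's body presses on something with over 40 N, if the wrist force passes 120 N, or if a joint passes its speed limit or range.

### The arm

A 6-joint arm with a two-finger parallel gripper is mounted at the origin on the work surface. World frame = base frame: x ahead of the robot, y to its left, z up, the work surface at z = 0. Lengths are in mm, angles in rad, forces in N, time in s.
With the tool pointing down it reaches from about 200 to 875 mm from the base axis. Payload 3.4 kg.
Tool frame: the origin (TCP) lies between the finger pads, 19 mm behind the fingertips; this is the grasp point; z points along the fingers, y is the line along which they close (so a half turn about z gives the same grasp; the last joint's range is limited). The gripper opens to 94 mm and grips with 3 to 60 N. Pads are 16 mm wide; open, the fingers measure 119 mm over their backs; the gripper's body (75 mm by 177 mm) begins 78 mm behind the grasp point.
Start: joints at [1.079, 0.276, 1.505, -0, 1.361, -0.121], TCP at [208.377, 535.95, 224.293] pointing down, gripper open.
Joint ranges: [-2.89, 2.89], [-0.75, 2.08], [0.22, 2.7], [-1.18, 4.32], [0.11, 2.71], [-2.7, 2.7]. Speed limits (rad/s): [2.57, 2.57, 3.14, 3.14, 3.14, 3.14].

### API

Orientations are given as a unit quaternion [x, y, z, w].
In Python, from plant import bot, eyes, ticket gives the robot as it stands.
- The arm moves only by the tool jog_arm, never from a script. Its argument "motion" is a list of rows, each an object of numbers: "tx", "ty", "tz": the shift along the tool's x, y, z in m; "wx", "wy", "wz": the turn, a rotation vector about the tool's x, y, z in rad; "jaw": the closure, from -1 (fully open) to 1 (shut), so that 0 is half open. In form: [{"tx": .., "ty": .., "tz": .., "wx": .., "wy": .., "wz": .., "jaw": ..}, ...]. A call has exactly 10 rows; each row is the pose to reach, as a shift and turn from the pose commanded when the call began, along the tool's axes at that moment; what a row does not reach only later rows make up. A row lasts 1/10 s, in which the tool goes at most 50 mm and 8.59 degrees, less where a joint would pass 70% of its speed; a pose out of reach is approached as far as the arm can. A call with a gripper value outside its range is refused whole. The fingers move at their own pace and stop on an object; "grip_force" is the grip in N (left out, the last holds). Time passes only in rows, so rows that repeat a pose let the fingers close, or fill a call up. It gives the time, the measured TCP pose, the force, the opening and the grip force at its end, in the units of the state.
- bot.get_state(): the state, without advancing time (a new reading comes with each control period).
- eyes.read_camera(name): name is "scene" or "top"; returns the picture (400x640x3 uint8, blue, green, red); there is no depth.
- eyes.camera_params(name): a dict with "camera_matrix" (3x3 intrinsics, pixels), "cam_to_world" (4x4, takes a point from camera to world coordinates). Camera axes: x right, y down, z forward; pixel columns grow to the right and rows downward; lengths in mm; the calibration is good to about 2 mm. A picture is of the moment at which its call begins. camera_params takes no time and is no camera call.
- ticket.close_job(): hands the job in; it is judged then, once.
The state is a dict: "clock": time; "q": joint angles; "joint_vel": joint speeds; "tau": joint torques, N m; "ee_pos": TCP position; "tool_rot": TCP orientation; "contact_force": force on the tool from outside, world axes, zero at the start; "torque": the same for the moment, N m; "opening": finger opening in mm; "gripper_force": force on a finger pad.
Only numpy, scipy, OpenCV 4.12 (cv2) and the standard library are available. Lean on these libraries where they do the work, as an engineer would, in place of code of your own. Each camera call takes 0.05 s, during which the arm holds its last target. There are 200 camera calls.

## Working session

There is one attempt and no reset: what is moved stays moved. The work goes in short steps, Python scripts to look and compute and a tool call to move; the robot and the scene stay as the last step left them, time stands still between calls to the robot, and variables do not carry over. Pictures are saved under pics/ and viewed, at most 14 in all, crops included, and the job is handed in when it is done.

Besides the shell and the picture viewer there is one more tool, called after "Request:" by a JSON object that holds its "api" and its "payload". jog_arm: Moves the arm, as the interface text tells. Its arguments: {"type":"object","properties":{"motion":{"type":"array","items":{"type":"object","properties":{"tx":{"type":"number"},"ty":{"type":"number"},"tz":{"type":"number"},"wx":{"type":"number"},"wy":{"type":"number"},"wz":{"type":"number"},"jaw":{"type":"number"}}}},"grip_force":{"type":"number"}},"required":["motion"]}

```bash
mkdir -p pics; cat > h.py <<'E'
import numpy as np, cv2
from plant import bot, eyes, ticket
def cam(n):
    p=eyes.camera_params(n); return np.array(p["camera_matrix"]),np.array(p["cam_to_world"])
def ray(n,uv,z):
    K,T=cam(n); d=T[:3,:3]@np.linalg.solve(K,[uv[0],uv[1],1.]); o=T[:3,3]
    return (o+d*(z-o[2])/d[2])
def proj(n,P):
    K,T=cam(n); c=T[:3,:3].T@(np.array(P,float)-T[:3,3]); p=K@c; return p[:2]/p[2]
E
python3 - <<'E'
from h import *
for n in("scene","top"):
    cv2.imwrite(f"pics/{n}0.png",eyes.read_camera(n)); print(n,cam(n)[0].round(1).tolist(),cam(n)[1].round(2).tolist())
print(bot.get_state())
E
```

```text
scene [[393.6, 0.0, 317.4], [0.0, 393.6, 198.6], [0.0, 0.0, 1.0]] [[0.75, 0.54, -0.38, 924.65], [0.66, -0.6, 0.45, -419.46], [0.02, -0.59, -0.81, 935.06], [0.0, 0.0, 0.0, 1.0]]
top [[383.7, 0.0, 321.3], [0.0, 383.7, 199.7], [0.0, 0.0, 1.0]] [[-0.13, -0.97, 0.22, 352.88], [-0.99, 0.13, -0.03, 65.42], [0.0, -0.22, -0.98, 1034.6], [0.0, 0.0, 0.0, 1.0]]
{'clock': 0.1, 'q': array([ 1.07903180e+00,  2.76502857e-01,  1.50599958e+00,  1.40751198e-05,
        1.36071611e+00, -1.21000331e-01]), 'joint_vel': array([-3.75768049e-04, -1.67094890e-03, -3.89053898e-03, -1.28914110e-04,
       -9.94145453e-05,  3.30326407e-04]), 'tau': array([ 1.09836797e-03, -4.05455339e+01, -2.37781817e+01,  7.04255118e-02,
        2.98175763e-02, -5.74114119e-05]), 'ee_pos': array([208.10773568, 535.49748291, 223.51047962]), 'tool_rot': array([ 1.84323486e-01,  9.82865297e-01, -7.73013972e-04, -2.51755582e-04]), 'contact_force': array([ 0.06373757, -0.67042173, -0.17706792]), 'torque': array([ 0.01958837, -0.04654858, -0.0206247 ]), 'gripper_force': 0.0, 'opening': 93.86858140104212}
```

View pics/scene0.png

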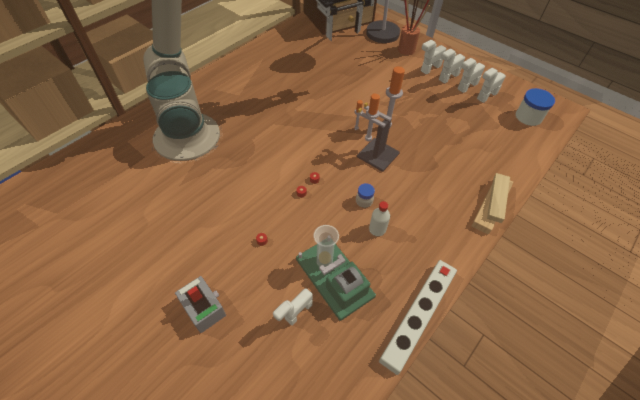

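View pics/top0.png

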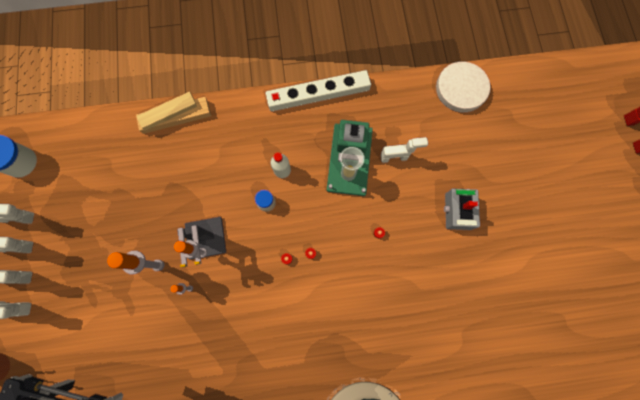

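The scene view shows the switch at (200,303), three wheels at (261,239), (301,190) and (314,177), the tube mouth at (326,236) and rods near (375,104). The top view shows the wheels at (287,259), (310,254) and (379,233), the tube at (350,157), the switch at (463,208) and the hook at (205,240). I'll zoom in on the hook, the switch and the red items at the right edge.

```bash
python3 - <<'E'
from h import *
s=cv2.imread("pics/scene0.png");t=cv2.imread("pics/top0.png")
r=lambda im,x,y,w,h,W=400,H=300:cv2.resize(im[y:y+h,x:x+w],(W,H),interpolation=cv2.INTER_CUBIC)
a=np.vstack([np.hstack([r(s,330,55,120,90+30),r(t,100,205,140,105)]),np.hstack([r(s,160,260,80,80),r(t,425,170,80,60)])])
cv2.imwrite("pics/c1.png",a)
b=np.hstack([r(t,300,110,140,105),r(s,270,210,120,90)]);c=np.hstack([r(t,560,80,80,80),r(s,360,0,160,120)])
cv2.imwrite("pics/c2.png",np.vstack([b,c]))
for n,im in(("scene",s),("top",t)):
    hsv=cv2.cvtColor(im,cv2.COLOR_BGR2HSV)
    for nm,m in(("red",((hsv[...,0]<5)|(hsv[...,0]>174))&(hsv[...,1]>180)&(hsv[...,2]>80)),("orange",(hsv[...,0]>6)&(hsv[...,0]<13)&(hsv[...,1]>200)&(hsv[...,2]>190)),("yel",(hsv[...,0]>20)&(hsv[...,0]<32)&(hsv[...,1]>150)&(hsv[...,2]>120))):
        k,l,st,ce=cv2.connectedComponentsWithStats(m.astype(np.uint8))
        for i in range(1,k):
            if st[i,4]>6: print(n,nm,st[i].tolist(),ce[i].round(1),ray(n,ce[i],20 if nm=="red" else 150)[:2].round(0))
E
```

```text
scene red [311, 174, 8, 6, 22] [314.4 177.3] [439. 140.]
scene red [297, 187, 9, 7, 26] [300.7 190.8] [443.  76.]
scene red [380, 202, 7, 7, 41] [382.9 205. ] [650. 196.]
scene red [257, 234, 10, 9, 40] [261.6 238.6] [ 474. -111.]
scene red [188, 287, 13, 14, 72] [193.7 292.8] [ 462. -327.]
top red [272, 94, 7, 6, 30] [275.1  96.3] [897. 126.]
top red [625, 108, 15, 18, 179] [632.8 116.9] [ 701. -879.]
top red [634, 141, 6, 12, 59] [636.9 146.3] [ 614. -863.]
top red [274, 153, 8, 9, 54] [277.6 156.9] [713. 138.]
top red [463, 200, 15, 9, 89] [469.4 204.5] [ 511. -362.]
top red [374, 228, 11, 10, 64] [379.  232.6] [ 468. -107.]
top red [306, 248, 10, 11, 57] [310.4 253.2] [438.  81.]
top red [282, 254, 10, 10, 63] [286.7 258.6] [432. 144.]
top yel [195, 262, 4, 2, 7] [196.7 262.4] [440. 338.]
top yel [181, 265, 4, 2, 8] [182.5 265.5] [437. 371.]
```

View pics/c1.png

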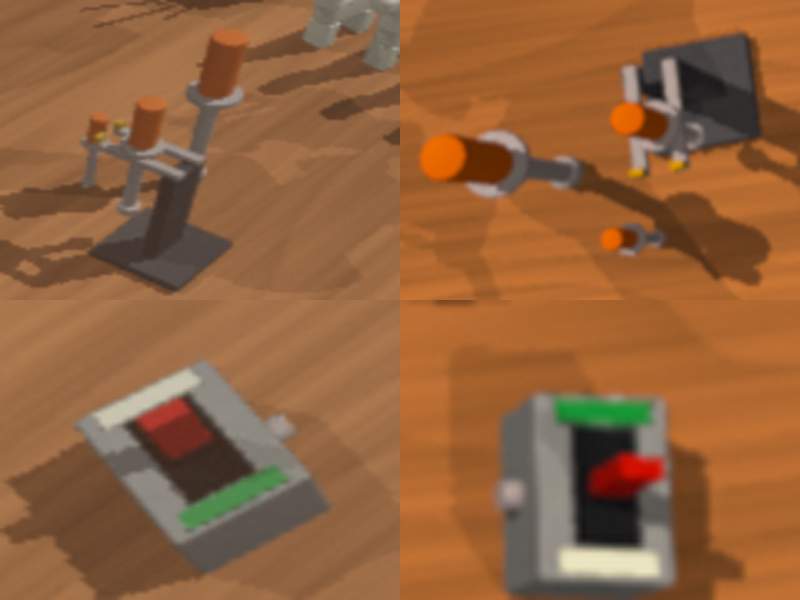

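View pics/c2.png

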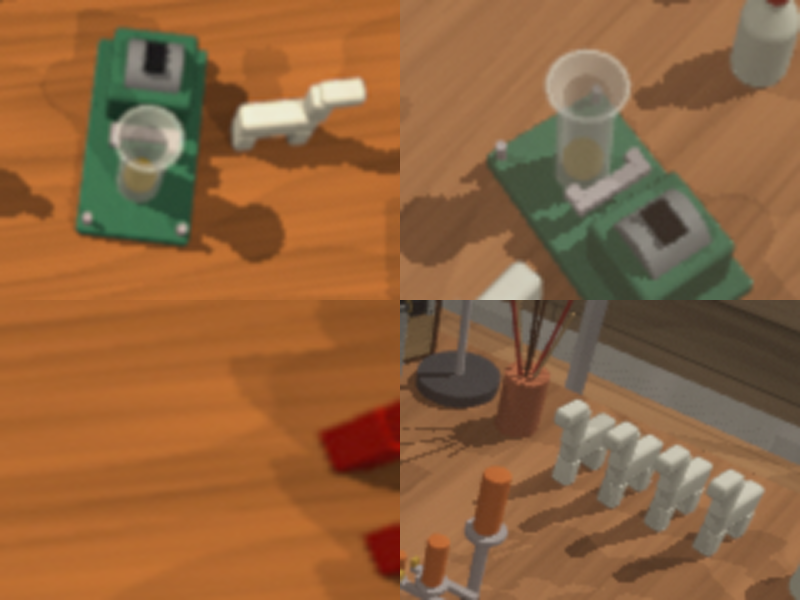

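Crops: the middle rod (handle top at top px (180,246), scene px (375,96)) hangs between yellow-tipped prongs. The other two rods stand free. The red things at the right edge are boxes, and there are just three wheels. The green mark is at about (466,192) and the white one at (467,223) in the top view.

```bash
cat >> h.py <<'E'
def tri(a,b):
    A=[];B=[]
    for n,uv in(("scene",a),("top",b)):
        K,T=cam(n); d=T[:3,:3]@np.linalg.solve(K,[uv[0],uv[1],1.]); d/=np.linalg.norm(d); M=np.eye(3)-np.outer(d,d); A.append(M);B.append(M@T[:3,3])
    return np.linalg.solve(sum(A),sum(B))
E
python3 - <<'E'
from h import *
print("w",[tri(a,b).round(1).tolist() for a,b in(((314.4,177.3),(286.7,258.6)),((300.7,190.8),(310.4,253.2)),((261.6,238.6),(379,232.6)))])
print("mouth",tri((326.1,236.4),(352.5,158.3)).round(1),ray("scene",(326.1,236.4),150).round(1),ray("top",(352.5,158.3),150).round(1))
print("handle top",tri((375,96.2),(179.8,246.3)).round(1),ray("top",(179.8,246.3),216).round(1),ray("scene",(375,96.2),216).round(1))
print("tips",ray("top",(196.7,262.4),158).round(1),ray("top",(182.5,265.5),158).round(1))
print("green,white",ray("top",(465.6,192.4),60).round(1),ray("top",(466.6,222.6),60).round(1))
c=lambda x,y:(160+x/5,260+(y-300)*80/300)
print("scene g,w",ray("scene",c(234,498),60).round(1),ray("scene",c(148,400),60).round(1))
b=lambda x,y:(100+(x-400)/2.857,205+y/2.857)
for p in((645,50),(745,33),(760,137)): print("base",ray("top",b(*p),8).round(0))
# big rod
print("bigtop",tri((330+228/3.333,55+40/2.5),b(443,157)).round(0),"smalltop",tri((330+98/3.333,55+118/2.5),b(612,239)).round(0))
p=lambda x,y:(300+x/2.857,110+y/2.857)
print("drill corners",[ray("top",p(*q),20).round(0)[:2] for q in((78,230),(188,240),(100,42),(205,50))])
print("glue",tri((382.9,205),(277.6,156.9)).round(0),"jar",tri((366,190),(264,199)).round(0))
t=cv2.imread("pics/top0.png")
o=t[:, :]
hsv=cv2.cvtColor(t,cv2.COLOR_BGR2HSV)
E
```

```text
w [[433.0, 145.6, 10.1], [438.2, 80.9, 10.8], [469.2, -108.1, 9.9]]
mouth [642.1 -50.4 145.6] [644.2 -51.7 150. ] [639.9 -50.5 150. ]
handle top [472.6 352.8 213.7] [471.8 351.4 216. ] [474.3 351.1 216. ]
tips [439.  335.7 158. ] [436.2 367.9 158. ]
green,white [ 538.2 -341.9   60. ] [ 459.5 -327.6   60. ]
scene g,w [ 542.  -340.9   60. ] [ 462.9 -327.7   60. ]
base [564. 405.   8.]
base [568. 310.   8.]
base [468. 303.   8.]
bigtop [460. 486. 220.] smalltop [390. 406. 111.]
drill corners [array([600.,  14.]), array([577., -88.]), array([787., -33.]), array([ 766., -135.])]
glue [679. 131. 116.] jar [593. 185.  50.]
```

Request:
{"api": "jog_arm", "payload": {"motion": [{"tx":-0.351,"ty":-0.282,"tz":0,"wz":-0.371,"jaw":0},{"tx":-0.351,"ty":-0.282,"tz":0,"wz":-0.371,"jaw":0},{"tx":-0.351,"ty":-0.282,"tz":0,"wz":-0.371,"jaw":0},{"tx":-0.351,"ty":-0.282,"tz":0,"wz":-0.371,"jaw":0},{"tx":-0.351,"ty":-0.282,"tz":0,"wz":-0.371,"jaw":0},{"tx":-0.351,"ty":-0.282,"tz":0,"wz":-0.371,"jaw":0},{"tx":-0.351,"ty":-0.282,"tz":0,"wz":-0.371,"jaw":0},{"tx":-0.351,"ty":-0.282,"tz":0,"wz":-0.371,"jaw":0},{"tx":-0.351,"ty":-0.282,"tz":0,"wz":-0.371,"jaw":0},{"tx":-0.351,"ty":-0.282,"tz":0,"wz":-0.371,"jaw":0}], "grip_force": 15}}

```text
schema error: expected keys tx, ty, tz, wx, wy, wz, jaw
```

Request:
{"api": "jog_arm", "payload": {"motion": [{"tx":-0.351,"ty":-0.282,"tz":0,"wx":0,"wy":0,"wz":-0.371,"jaw":0},{"tx":-0.351,"ty":-0.282,"tz":0,"wx":0,"wy":0,"wz":-0.371,"jaw":0},{"tx":-0.351,"ty":-0.282,"tz":0,"wx":0,"wy":0,"wz":-0.371,"jaw":0},{"tx":-0.351,"ty":-0.282,"tz":0,"wx":0,"wy":0,"wz":-0.371,"jaw":0},{"tx":-0.351,"ty":-0.282,"tz":0,"wx":0,"wy":0,"wz":-0.371,"jaw":0},{"tx":-0.351,"ty":-0.282,"tz":0,"wx":0,"wy":0,"wz":-0.371,"jaw":0},{"tx":-0.351,"ty":-0.282,"tz":0,"wx":0,"wy":0,"wz":-0.371,"jaw":0},{"tx":-0.351,"ty":-0.282,"tz":0,"wx":0,"wy":0,"wz":-0.371,"jaw":0},{"tx":-0.351,"ty":-0.282,"tz":0,"wx":0,"wy":0,"wz":-0.371,"jaw":0},{"tx":-0.351,"ty":-0.282,"tz":0,"wx":0,"wy":0,"wz":-0.371,"jaw":0}], "grip_force": 15}}

```text
clock: 1.1
ee_pos: [435.8, 141.4, 224.0]
tool_rot: [0.003, 1.0, -0.001, 0.001]
contact_force: [0.3, 0.9, -0.5]
opening: 47.1
gripper_force: 0.0
```

```bash
cat >> h.py <<'E'
def blobs(n,im=None):
    im=eyes.read_camera(n) if im is None else im
    hsv=cv2.cvtColor(im,cv2.COLOR_BGR2HSV)
    m=((hsv[...,0]<5)|(hsv[...,0]>174))&(hsv[...,1]>180)&(hsv[...,2]>80)
    k,l,st,ce=cv2.connectedComponentsWithStats(m.astype(np.uint8))
    return [(ce[i].round(1).tolist(),int(st[i,4]),ray(n,ce[i],10)[:2].round(0).tolist()) for i in range(1,k) if st[i,4]>10]
def st():
    s=bot.get_state(); print("t",round(s["clock"],1),"p",s["ee_pos"].round(1),"q",s["q"].round(2),"rot",s["tool_rot"].round(4),"F",s["contact_force"].round(1),"op",round(s["opening"],1),"gf",round(s["gripper_force"],1))
E
python3 -c "
from h import *
st()
for n in('scene','top'):print(n,*blobs(n),sep='\n')
st()"
```

```text
t 1.1 p [435.8 141.4 224. ] q [ 0.16  0.1   1.74 -0.    1.31 -1.4 ] rot [ 3.1e-03  1.0e+00 -1.2e-03  6.0e-04] F [ 0.3  0.9 -0.5] op 47.1 gf 0.0
scene
([314.1, 177.0], 25, [432.0, 146.0])
([300.6, 191.0], 25, [438.0, 80.0])
([382.9, 205.2], 42, [648.0, 202.0])
([261.3, 238.9], 34, [470.0, -109.0])
([193.8, 292.6], 68, [457.0, -325.0])
top
([275.1, 96.3], 30, [902.0, 127.0])
([632.8, 116.8], 179, [705.0, -888.0])
([636.9, 146.3], 59, [616.0, -872.0])
([277.6, 156.8], 55, [717.0, 139.0])
([469.4, 204.5], 89, [513.0, -366.0])
([379.0, 232.6], 64, [469.0, -108.0])
([286.0, 262.2], 12, [423.0, 148.0])
t 1.2 p [433.6 144.9 223.9] q [ 0.17  0.1   1.74  0.    1.31 -1.4 ] rot [ 1.7e-03  1.0e+00  2.0e-04 -6.0e-04] F [-0.8  0.1 -0.7] op 47.1 gf 0.0
```

Request:
{"api": "jog_arm", "payload": {"motion": [{"tx":0.001,"ty":0,"tz":0.05,"wx":0,"wy":0,"wz":0,"jaw":0},{"tx":0.001,"ty":0,"tz":0.1,"wx":0,"wy":0,"wz":0,"jaw":0},{"tx":0.001,"ty":0,"tz":0.15,"wx":0,"wy":0,"wz":0,"jaw":0},{"tx":0.001,"ty":0,"tz":0.18,"wx":0,"wy":0,"wz":0,"jaw":0},{"tx":0.001,"ty":0,"tz":0.195,"wx":0,"wy":0,"wz":0,"jaw":0},{"tx":0.001,"ty":0,"tz":0.195,"wx":0,"wy":0,"wz":0,"jaw":0},{"tx":0.001,"ty":0,"tz":0.195,"wx":0,"wy":0,"wz":0,"jaw":1},{"tx":0.001,"ty":0,"tz":0.195,"wx":0,"wy":0,"wz":0,"jaw":1},{"tx":0.001,"ty":0,"tz":0.195,"wx":0,"wy":0,"wz":0,"jaw":1},{"tx":0.001,"ty":0,"tz":0.195,"wx":0,"wy":0,"wz":0,"jaw":1}], "grip_force": 15}}

```text
clock: 2.2
ee_pos: [433.2, 146.6, 30.5]
tool_rot: [0.0, 1.0, 0.001, 0.001]
contact_force: [-0.9, 1.9, 4.0]
opening: 29.4
gripper_force: 15.0
```

Request:
{"api": "jog_arm", "payload": {"motion": [{"tx":0,"ty":0,"tz":-0.05,"wx":0,"wy":0,"wz":0,"jaw":1},{"tx":0,"ty":0,"tz":-0.1,"wx":0,"wy":0,"wz":0,"jaw":1},{"tx":0,"ty":0,"tz":-0.15,"wx":0,"wy":0,"wz":0,"jaw":1},{"tx":-0.025,"ty":-0.023,"tz":-0.18,"wx":0,"wy":0,"wz":0,"jaw":1},{"tx":-0.06,"ty":-0.057,"tz":-0.19,"wx":0,"wy":0,"wz":0,"jaw":1},{"tx":-0.095,"ty":-0.09,"tz":-0.19,"wx":0,"wy":0,"wz":0,"jaw":1},{"tx":-0.13,"ty":-0.123,"tz":-0.19,"wx":0,"wy":0,"wz":0,"jaw":1},{"tx":-0.165,"ty":-0.155,"tz":-0.19,"wx":0,"wy":0,"wz":0,"jaw":1},{"tx":-0.195,"ty":-0.183,"tz":-0.19,"wx":0,"wy":0,"wz":0,"jaw":1},{"tx":-0.2096,"ty":-0.197,"tz":-0.19,"wx":0,"wy":0,"wz":0,"jaw":1}]}}

```text
clock: 3.2
ee_pos: [644.2, -54.3, 219.0]
tool_rot: [0.001, 1.0, -0.001, 0.001]
contact_force: [-0.6, -0.4, 0.2]
opening: 29.4
gripper_force: 15.0
```

```bash
python3 -c "
from h import *
eyes.read_camera('top');eyes.read_camera('top')
s=eyes.read_camera('scene');t=eyes.read_camera('top');st()
r=lambda im,x,y,w,h:cv2.resize(im[y:y+h,x:x+w],(400,300),interpolation=cv2.INTER_CUBIC)
cv2.imwrite('pics/d1.png',np.hstack([r(s,270,180,120,90),r(t,290,100,140,105)]))
print(blobs('scene',s))"
```

```text
t 3.4 p [641.2 -50.9 219. ] q [-0.19  0.38  1.36  0.    1.4  -1.76] rot [ 3.e-04  1.e+00  4.e-04 -7.e-04] F [ 0.3  0.  -0.6] op 29.2 gf 15.0
[([383.1, 205.1], 37, [648.0, 203.0]), ([192.5, 290.7], 31, [450.0, -324.0])]
```

View pics/d1.png

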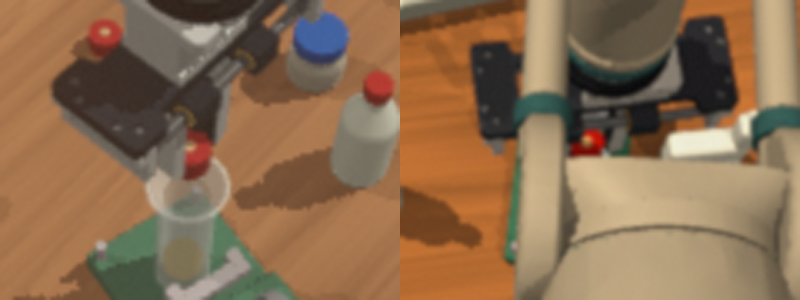

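The scene view shows the held wheel above the tube mouth (crop (195,155) over the rim at (187,185)). Lowering and releasing now.

Request:
{"api": "jog_arm", "payload": {"motion": [{"tx":0,"ty":0,"tz":0.02,"wx":0,"wy":0,"wz":0,"jaw":1},{"tx":0,"ty":0,"tz":0.04,"wx":0,"wy":0,"wz":0,"jaw":1},{"tx":0,"ty":0,"tz":0.048,"wx":0,"wy":0,"wz":0,"jaw":1},{"tx":0,"ty":0,"tz":0.048,"wx":0,"wy":0,"wz":0,"jaw":1},{"tx":0,"ty":0,"tz":0.048,"wx":0,"wy":0,"wz":0,"jaw":1},{"tx":0,"ty":0,"tz":0.048,"wx":0,"wy":0,"wz":0,"jaw":0.2},{"tx":0,"ty":0,"tz":0.048,"wx":0,"wy":0,"wz":0,"jaw":0},{"tx":0,"ty":0,"tz":0.048,"wx":0,"wy":0,"wz":0,"jaw":0},{"tx":0,"ty":0,"tz":0.03,"wx":0,"wy":0,"wz":0,"jaw":0},{"tx":0,"ty":0,"tz":0,"wx":0,"wy":0,"wz":0,"jaw":0}]}}

```text
clock: 4.4
ee_pos: [640.6, -50.9, 217.8]
tool_rot: [-0.0, 1.0, 0.001, -0.002]
contact_force: [0.6, 0.7, -0.7]
opening: 47.0
gripper_force: 0.0
```

```bash
python3 -c "
from h import *
st();s=eyes.read_camera('scene');t=eyes.read_camera('top')
r=lambda im,x,y,w,h:cv2.resize(im[y:y+h,x:x+w],(400,300),interpolation=cv2.INTER_CUBIC)
cv2.imwrite('pics/d2.png',r(s,270,180,120,90))
print(blobs('scene',s),blobs('top',t))"
```

```text
t 4.4 p [640.6 -50.9 217.8] q [-0.19  0.38  1.36  0.    1.4  -1.76] rot [-0.0e+00  1.0e+00  5.0e-04 -2.4e-03] F [ 0.6  0.7 -0.7] op 47.0 gf 0.0
[([382.9, 204.9], 37, [647.0, 203.0]), ([263.8, 239.4], 12, [476.0, -106.0]), ([192.3, 290.5], 29, [450.0, -324.0])] [([275.2, 96.3], 29, [902.0, 126.0]), ([632.7, 116.9], 180, [705.0, -888.0]), ([636.9, 146.3], 59, [616.0, -872.0]), ([277.6, 156.9], 54, [717.0, 139.0]), ([471.0, 204.7], 57, [512.0, -370.0]), ([310.4, 253.2], 59, [438.0, 81.0])]
```

View pics/d2.png

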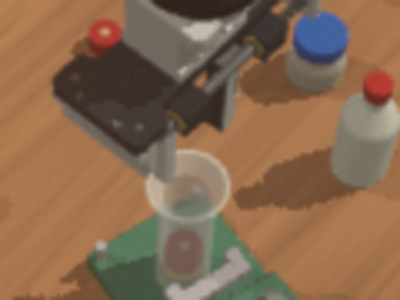

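The crop shows the first wheel down in the tube at (183,255). Next is wheel1.

Request:
{"api": "jog_arm", "payload": {"motion": [{"tx":0.03,"ty":0.019,"tz":0,"wx":0,"wy":0,"wz":0,"jaw":0},{"tx":0.07,"ty":0.045,"tz":0,"wx":0,"wy":0,"wz":0,"jaw":0},{"tx":0.11,"ty":0.071,"tz":0,"wx":0,"wy":0,"wz":0,"jaw":0},{"tx":0.15,"ty":0.097,"tz":0.02,"wx":0,"wy":0,"wz":0,"jaw":0},{"tx":0.185,"ty":0.12,"tz":0.05,"wx":0,"wy":0,"wz":0,"jaw":0},{"tx":0.204,"ty":0.1315,"tz":0.08,"wx":0,"wy":0,"wz":0,"jaw":0},{"tx":0.204,"ty":0.1315,"tz":0.1,"wx":0,"wy":0,"wz":0,"jaw":0},{"tx":0.204,"ty":0.1315,"tz":0.1,"wx":0,"wy":0,"wz":0,"jaw":0},{"tx":0.204,"ty":0.1315,"tz":0.1,"wx":0,"wy":0,"wz":0,"jaw":0},{"tx":0.204,"ty":0.1315,"tz":0.1,"wx":0,"wy":0,"wz":0,"jaw":0}]}}

```text
clock: 5.5
ee_pos: [439.6, 80.2, 120.3]
tool_rot: [0.0, 1.0, 0.0, 0.001]
contact_force: [0.4, 0.4, -0.3]
opening: 46.7
gripper_force: 0.0
```

```bash
python3 -c "
from h import *
st();print(blobs('scene'),blobs('top'))"
```

```text
t 5.5 p [439.6  80.2 120.3] q [ 0.02  0.17  1.93  0.    1.04 -1.55] rot [2.0e-04 1.0e+00 0.0e+00 1.3e-03] F [ 0.4  0.4 -0.3] op 46.7 gf 0.0
[([301.3, 191.2], 22, [440.0, 81.0]), ([383.1, 205.1], 41, [648.0, 203.0]), ([261.2, 238.5], 37, [469.0, -108.0]), ([194.1, 292.8], 78, [458.0, -325.0])] [([275.1, 96.3], 30, [902.0, 127.0]), ([632.8, 116.8], 181, [705.0, -888.0]), ([636.9, 146.3], 59, [616.0, -872.0]), ([277.7, 156.8], 52, [717.0, 138.0]), ([469.4, 204.5], 88, [513.0, -366.0]), ([379.0, 232.6], 64, [469.0, -108.0])]
```

Request:
{"api": "jog_arm", "payload": {"motion": [{"tx":0,"ty":0,"tz":0.04,"wx":0,"wy":0,"wz":0,"jaw":0},{"tx":0,"ty":0,"tz":0.075,"wx":0,"wy":0,"wz":0,"jaw":0},{"tx":0,"ty":0,"tz":0.09,"wx":0,"wy":0,"wz":0,"jaw":0},{"tx":0,"ty":0,"tz":0.09,"wx":0,"wy":0,"wz":0,"jaw":0},{"tx":0,"ty":0,"tz":0.09,"wx":0,"wy":0,"wz":0,"jaw":0},{"tx":0,"ty":0,"tz":0.09,"wx":0,"wy":0,"wz":0,"jaw":1},{"tx":0,"ty":0,"tz":0.09,"wx":0,"wy":0,"wz":0,"jaw":1},{"tx":0,"ty":0,"tz":0.09,"wx":0,"wy":0,"wz":0,"jaw":1},{"tx":0,"ty":0,"tz":0.06,"wx":0,"wy":0,"wz":0,"jaw":1},{"tx":0,"ty":0,"tz":0.01,"wx":0,"wy":0,"wz":0,"jaw":1}]}}

```text
clock: 6.6
ee_pos: [435.4, 80.3, 108.3]
tool_rot: [-0.0, 1.0, -0.0, -0.003]
contact_force: [0.7, -0.2, -0.3]
opening: 29.6
gripper_force: 15.0
```

Request:
{"api": "jog_arm", "payload": {"motion": [{"tx":0,"ty":0,"tz":-0.05,"wx":0,"wy":0,"wz":0,"jaw":1},{"tx":0,"ty":0,"tz":-0.1,"wx":0,"wy":0,"wz":0,"jaw":1},{"tx":-0.03,"ty":-0.019,"tz":-0.11,"wx":0,"wy":0,"wz":0,"jaw":1},{"tx":-0.07,"ty":-0.045,"tz":-0.11,"wx":0,"wy":0,"wz":0,"jaw":1},{"tx":-0.11,"ty":-0.071,"tz":-0.11,"wx":0,"wy":0,"wz":0,"jaw":1},{"tx":-0.15,"ty":-0.097,"tz":-0.11,"wx":0,"wy":0,"wz":0,"jaw":1},{"tx":-0.185,"ty":-0.12,"tz":-0.11,"wx":0,"wy":0,"wz":0,"jaw":1},{"tx":-0.204,"ty":-0.1315,"tz":-0.11,"wx":0,"wy":0,"wz":0,"jaw":1},{"tx":-0.204,"ty":-0.1315,"tz":-0.11,"wx":0,"wy":0,"wz":0,"jaw":1},{"tx":-0.204,"ty":-0.1315,"tz":-0.11,"wx":0,"wy":0,"wz":0,"jaw":1}]}}

```text
clock: 7.6
ee_pos: [641.2, -50.8, 218.9]
tool_rot: [0.0, 1.0, 0.0, -0.001]
contact_force: [-0.2, -0.1, 0.4]
opening: 29.6
gripper_force: 15.0
```

Request:
{"api": "jog_arm", "payload": {"motion": [{"tx":0,"ty":0,"tz":0.02,"wx":0,"wy":0,"wz":0,"jaw":1},{"tx":0,"ty":0,"tz":0.04,"wx":0,"wy":0,"wz":0,"jaw":1},{"tx":0,"ty":0,"tz":0.048,"wx":0,"wy":0,"wz":0,"jaw":1},{"tx":0,"ty":0,"tz":0.048,"wx":0,"wy":0,"wz":0,"jaw":1},{"tx":0,"ty":0,"tz":0.048,"wx":0,"wy":0,"wz":0,"jaw":1},{"tx":0,"ty":0,"tz":0.048,"wx":0,"wy":0,"wz":0,"jaw":0.2},{"tx":0,"ty":0,"tz":0.048,"wx":0,"wy":0,"wz":0,"jaw":0},{"tx":0,"ty":0,"tz":0.048,"wx":0,"wy":0,"wz":0,"jaw":0},{"tx":0,"ty":0,"tz":0.03,"wx":0,"wy":0,"wz":0,"jaw":0},{"tx":0,"ty":0,"tz":0,"wx":0,"wy":0,"wz":0,"jaw":0}]}}

```text
clock: 8.6
ee_pos: [640.6, -50.8, 217.7]
tool_rot: [-0.0, 1.0, 0.001, -0.002]
contact_force: [0.3, -0.2, 1.1]
opening: 47.3
gripper_force: 0.0
```

```bash
python3 -c "
from h import *
st();s=eyes.read_camera('scene');t=eyes.read_camera('top')
cv2.imwrite('pics/d3.png',cv2.resize(s[180:270,270:390],(400,300),interpolation=cv2.INTER_CUBIC))
print(blobs('scene',s),blobs('top',t))"
```

```text
t 8.6 p [640.6 -50.8 217.7] q [-0.19  0.38  1.36  0.    1.4  -1.76] rot [-0.0e+00  1.0e+00  5.0e-04 -2.4e-03] F [ 0.3 -0.2  1.1] op 47.3 gf 0.0
[([383.1, 205.3], 41, [649.0, 202.0]), ([261.8, 240.4], 16, [474.0, -111.0]), ([191.9, 290.8], 28, [449.0, -325.0])] [([275.2, 96.3], 29, [902.0, 126.0]), ([632.7, 116.9], 181, [705.0, -888.0]), ([636.9, 146.3], 59, [616.0, -872.0]), ([277.6, 156.9], 54, [717.0, 139.0]), ([471.0, 204.7], 57, [512.0, -370.0])]
```

View pics/d3.png

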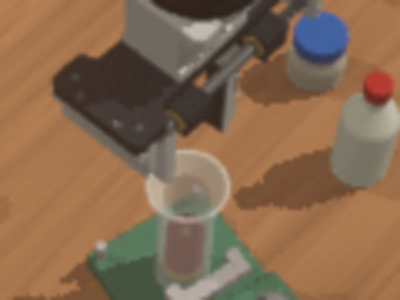

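Two wheels are stacked in the tube (crop (183,240)). Next is wheel2 at (469,-108).

Request:
{"api": "jog_arm", "payload": {"motion": [{"tx":0.04,"ty":-0.013,"tz":0,"wx":0,"wy":0,"wz":0,"jaw":0},{"tx":0.085,"ty":-0.028,"tz":0,"wx":0,"wy":0,"wz":0,"jaw":0},{"tx":0.13,"ty":-0.043,"tz":0.01,"wx":0,"wy":0,"wz":0,"jaw":0},{"tx":0.16,"ty":-0.053,"tz":0.04,"wx":0,"wy":0,"wz":0,"jaw":0},{"tx":0.1725,"ty":-0.057,"tz":0.08,"wx":0,"wy":0,"wz":0,"jaw":0},{"tx":0.1725,"ty":-0.057,"tz":0.1,"wx":0,"wy":0,"wz":0,"jaw":0},{"tx":0.1725,"ty":-0.057,"tz":0.1,"wx":0,"wy":0,"wz":0,"jaw":0},{"tx":0.1725,"ty":-0.057,"tz":0.1,"wx":0,"wy":0,"wz":0,"jaw":0},{"tx":0.1725,"ty":-0.057,"tz":0.1,"wx":0,"wy":0,"wz":0,"jaw":0},{"tx":0.1725,"ty":-0.057,"tz":0.1,"wx":0,"wy":0,"wz":0,"jaw":0}]}}

```text
clock: 9.7
ee_pos: [470.8, -108.3, 120.4]
tool_rot: [-0.0, 1.0, -0.0, 0.001]
contact_force: [-0.8, -0.2, 0.1]
opening: 46.8
gripper_force: 0.0
```

```bash
python3 -c "
from h import *
st();print(blobs('scene'),blobs('top'))"
```

```text
t 9.7 p [ 470.8 -108.3  120.4] q [-0.37  0.22  1.86  0.    1.06 -1.94] rot [-3.0e-04  1.0e+00 -4.0e-04  1.3e-03] F [-0.8 -0.2  0.1] op 46.8 gf 0.0
[([383.1, 205.1], 39, [648.0, 203.0]), ([261.0, 238.5], 36, [468.0, -109.0]), ([194.2, 293.3], 86, [459.0, -326.0])] [([275.1, 96.3], 30, [902.0, 127.0]), ([632.7, 116.8], 180, [705.0, -888.0]), ([636.9, 146.3], 59, [616.0, -872.0]), ([277.7, 156.8], 52, [717.0, 139.0]), ([350.4, 163.0], 14, [672.0, -61.0])]
```

Request:
{"api": "jog_arm", "payload": {"motion": [{"tx":0,"ty":0,"tz":0.04,"wx":0,"wy":0,"wz":0,"jaw":0},{"tx":0,"ty":0,"tz":0.075,"wx":0,"wy":0,"wz":0,"jaw":0},{"tx":0,"ty":0,"tz":0.09,"wx":0,"wy":0,"wz":0,"jaw":0},{"tx":0,"ty":0,"tz":0.09,"wx":0,"wy":0,"wz":0,"jaw":0},{"tx":0,"ty":0,"tz":0.09,"wx":0,"wy":0,"wz":0,"jaw":0},{"tx":0,"ty":0,"tz":0.09,"wx":0,"wy":0,"wz":0,"jaw":1},{"tx":0,"ty":0,"tz":0.09,"wx":0,"wy":0,"wz":0,"jaw":1},{"tx":0,"ty":0,"tz":0.09,"wx":0,"wy":0,"wz":0,"jaw":1},{"tx":0,"ty":0,"tz":0.06,"wx":0,"wy":0,"wz":0,"jaw":1},{"tx":0,"ty":0,"tz":0.01,"wx":0,"wy":0,"wz":0,"jaw":1}]}}

```text
clock: 10.8
ee_pos: [467.1, -107.2, 108.1]
tool_rot: [-0.0, 1.0, 0.001, -0.003]
contact_force: [1.4, 0.2, -0.9]
opening: 29.4
gripper_force: 15.0
```

Request:
{"api": "jog_arm", "payload": {"motion": [{"tx":0,"ty":0,"tz":-0.05,"wx":0,"wy":0,"wz":0,"jaw":1},{"tx":0,"ty":0,"tz":-0.1,"wx":0,"wy":0,"wz":0,"jaw":1},{"tx":-0.03,"ty":0.01,"tz":-0.11,"wx":0,"wy":0,"wz":0,"jaw":1},{"tx":-0.07,"ty":0.023,"tz":-0.11,"wx":0,"wy":0,"wz":0,"jaw":1},{"tx":-0.11,"ty":0.036,"tz":-0.11,"wx":0,"wy":0,"wz":0,"jaw":1},{"tx":-0.15,"ty":0.05,"tz":-0.11,"wx":0,"wy":0,"wz":0,"jaw":1},{"tx":-0.1725,"ty":0.057,"tz":-0.11,"wx":0,"wy":0,"wz":0,"jaw":1},{"tx":-0.1725,"ty":0.057,"tz":-0.11,"wx":0,"wy":0,"wz":0,"jaw":1},{"tx":-0.1725,"ty":0.057,"tz":-0.11,"wx":0,"wy":0,"wz":0,"jaw":1},{"tx":-0.1725,"ty":0.057,"tz":-0.11,"wx":0,"wy":0,"wz":0,"jaw":1}]}}

```text
clock: 11.8
ee_pos: [640.6, -51.4, 219.5]
tool_rot: [0.0, 1.0, -0.0, -0.001]
contact_force: [0.0, 0.5, -0.5]
opening: 29.5
gripper_force: 15.0
```

Request:
{"api": "jog_arm", "payload": {"motion": [{"tx":0,"ty":0,"tz":0.02,"wx":0,"wy":0,"wz":0,"jaw":1},{"tx":0,"ty":0,"tz":0.04,"wx":0,"wy":0,"wz":0,"jaw":1},{"tx":0,"ty":0,"tz":0.048,"wx":0,"wy":0,"wz":0,"jaw":1},{"tx":0,"ty":0,"tz":0.048,"wx":0,"wy":0,"wz":0,"jaw":1},{"tx":0,"ty":0,"tz":0.048,"wx":0,"wy":0,"wz":0,"jaw":1},{"tx":0,"ty":0,"tz":0.048,"wx":0,"wy":0,"wz":0,"jaw":0.2},{"tx":0,"ty":0,"tz":0.048,"wx":0,"wy":0,"wz":0,"jaw":0},{"tx":0,"ty":0,"tz":0.048,"wx":0,"wy":0,"wz":0,"jaw":0},{"tx":0,"ty":0,"tz":0.03,"wx":0,"wy":0,"wz":0,"jaw":0},{"tx":0,"ty":0,"tz":0,"wx":0,"wy":0,"wz":0,"jaw":0}]}}

```text
clock: 12.8
ee_pos: [640.6, -50.7, 217.7]
tool_rot: [-0.0, 1.0, 0.001, -0.002]
contact_force: [0.4, 0.7, -0.1]
opening: 47.3
gripper_force: 0.0
```

```bash
python3 -c "
from h import *
st();s=eyes.read_camera('scene')
cv2.imwrite('pics/d4.png',s)
print(blobs('scene',s))"
```

```text
t 12.8 p [640.6 -50.7 217.7] q [-0.19  0.38  1.36  0.    1.4  -1.76] rot [-1.0e-04  1.0e+00  5.0e-04 -2.4e-03] F [ 0.4  0.7 -0.1] op 47.3 gf 0.0
[([383.0, 205.0], 39, [648.0, 203.0]), ([192.3, 290.7], 30, [450.0, -325.0])]
```

View pics/d4.png

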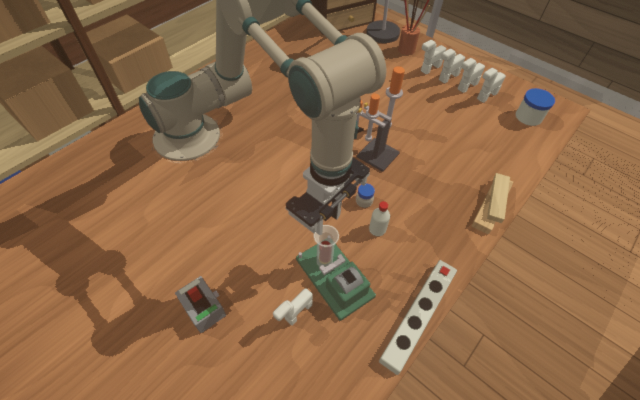

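All three wheels are in the tube and no loose red wheel remains. Going to the rod.

Request:
{"api": "jog_arm", "payload": {"motion": [{"tx":0.0,"ty":0.0,"tz":-0.04,"wx":0,"wy":0,"wz":0,"jaw":-0.2},{"tx":0.019,"ty":0.0445,"tz":-0.051,"wx":0,"wy":0,"wz":0,"jaw":-0.2},{"tx":0.0378,"ty":0.089,"tz":-0.051,"wx":0,"wy":0,"wz":0,"jaw":-0.2},{"tx":0.0565,"ty":0.134,"tz":-0.051,"wx":0,"wy":0,"wz":0,"jaw":-0.2},{"tx":0.0753,"ty":0.179,"tz":-0.051,"wx":0,"wy":0,"wz":0,"jaw":-0.2},{"tx":0.0942,"ty":0.224,"tz":-0.051,"wx":0,"wy":0,"wz":0,"jaw":-0.2},{"tx":0.113,"ty":0.268,"tz":-0.051,"wx":0,"wy":0,"wz":0,"jaw":-0.2},{"tx":0.132,"ty":0.313,"tz":-0.051,"wx":0,"wy":0,"wz":0,"jaw":-0.2},{"tx":0.151,"ty":0.358,"tz":-0.051,"wx":0,"wy":0,"wz":0,"jaw":-0.2},{"tx":0.1695,"ty":0.4025,"tz":-0.051,"wx":0,"wy":0,"wz":0,"jaw":-0.2}]}}

```text
clock: 13.85
ee_pos: [471.5, 353.3, 270.7]
tool_rot: [-0.0, 1.0, 0.0, 0.001]
contact_force: [0.9, -0.1, -0.0]
opening: 56.0
gripper_force: 0.0
```

```bash
python3 -c "
from h import *
st()
for i in range(4):s=eyes.read_camera('scene')
t=eyes.read_camera('top');st()
r=lambda im,x,y,w,h:cv2.resize(im[y:y+h,x:x+w],(400,300),interpolation=cv2.INTER_CUBIC)
cv2.imwrite('pics/e1.png',np.hstack([r(s,320,40,120,90),r(t,110,200,120,90)]))
"
```

```text
t 13.8 p [471.5 353.3 270.7] q [ 0.53  0.28  1.39 -0.    1.47 -1.05] rot [-2.e-04  1.e+00  3.e-04  6.e-04] F [ 0.9 -0.1 -0. ] op 56.0 gf 0.0
t 14.1 p [472.5 351.2 270.3] q [ 0.52  0.28  1.39 -0.    1.47 -1.05] rot [-5.e-04  1.e+00 -3.e-04  3.e-04] F [0.1 0.  0.4] op 56.9 gf 0.0
```

View pics/e1.png

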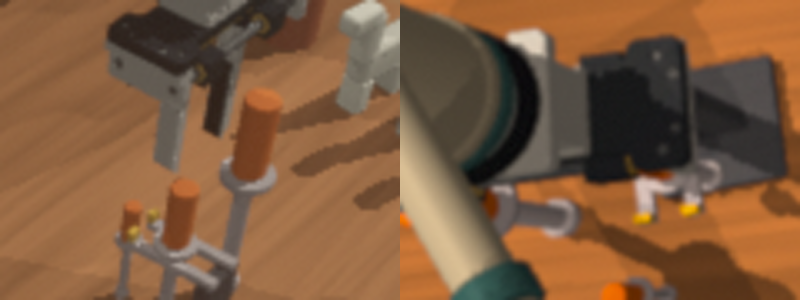

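The fingers are above and astride the middle rod's handle (crop (183,200)). Descend and grip.

Request:
{"api": "jog_arm", "payload": {"motion": [{"tx":0,"ty":0,"tz":0.03,"wx":0,"wy":0,"wz":0,"jaw":-0.2},{"tx":0,"ty":0,"tz":0.055,"wx":0,"wy":0,"wz":0,"jaw":-0.2},{"tx":0,"ty":0,"tz":0.07,"wx":0,"wy":0,"wz":0,"jaw":-0.2},{"tx":0,"ty":0,"tz":0.079,"wx":0,"wy":0,"wz":0,"jaw":-0.2},{"tx":0,"ty":0,"tz":0.079,"wx":0,"wy":0,"wz":0,"jaw":-0.2},{"tx":0,"ty":0,"tz":0.079,"wx":0,"wy":0,"wz":0,"jaw":0.3},{"tx":0,"ty":0,"tz":0.079,"wx":0,"wy":0,"wz":0,"jaw":1},{"tx":0,"ty":0,"tz":0.079,"wx":0,"wy":0,"wz":0,"jaw":1},{"tx":0,"ty":0,"tz":0.079,"wx":0,"wy":0,"wz":0,"jaw":1},{"tx":0,"ty":0,"tz":0.079,"wx":0,"wy":0,"wz":0,"jaw":1}], "grip_force": 50}}

```text
clock: 15.1
ee_pos: [472.6, 351.9, 191.9]
tool_rot: [-0.0, 1.0, 0.001, 0.001]
contact_force: [-0.4, 1.1, 1.2]
opening: 25.1
gripper_force: 50.0
```

Request:
{"api": "jog_arm", "payload": {"motion": [{"tx":0,"ty":0,"tz":-0.01,"wx":0,"wy":0,"wz":0,"jaw":1},{"tx":0,"ty":0,"tz":-0.02,"wx":0,"wy":0,"wz":0,"jaw":1},{"tx":0,"ty":0,"tz":-0.02,"wx":0,"wy":0,"wz":0,"jaw":1},{"tx":0.02,"ty":-0.001,"tz":-0.02,"wx":0,"wy":0,"wz":0,"jaw":1},{"tx":0.045,"ty":-0.003,"tz":-0.02,"wx":0,"wy":0,"wz":0,"jaw":1},{"tx":0.07,"ty":-0.005,"tz":-0.02,"wx":0,"wy":0,"wz":0,"jaw":1},{"tx":0.075,"ty":-0.005,"tz":-0.04,"wx":0,"wy":0,"wz":0,"jaw":1},{"tx":0.075,"ty":-0.005,"tz":-0.08,"wx":0,"wy":0,"wz":0,"jaw":1},{"tx":0.075,"ty":-0.005,"tz":-0.12,"wx":0,"wy":0,"wz":0,"jaw":1},{"tx":0.075,"ty":-0.005,"tz":-0.144,"wx":0,"wy":0,"wz":0,"jaw":1}]}}

```text
clock: 16.1
ee_pos: [397.9, 346.8, 338.7]
tool_rot: [-0.0, 1.0, 0.001, 0.002]
contact_force: [0.6, -0.6, -1.3]
opening: 25.3
gripper_force: 50.0
```

```bash
python3 -c "
from h import *
st()
for i in range(2):s=eyes.read_camera('scene')
t=eyes.read_camera('top');st()
r=lambda im,x,y,w,h:cv2.resize(im[y:y+h,x:x+w],(400,300),interpolation=cv2.INTER_CUBIC)
cv2.imwrite('pics/e2.png',np.hstack([r(s,280,20,160,120),r(t,110,200,160,120)]))
"
```

```text
t 16.1 p [397.9 346.8 338.7] q [ 0.59  0.16  1.38 -0.    1.59 -0.99] rot [-2.0e-04  1.0e+00  1.3e-03  2.0e-03] F [ 0.6 -0.6 -1.3] op 25.3 gf 50.0
t 16.2 p [397.9 346.7 336.5] q [ 0.58  0.16  1.39 -0.    1.59 -0.99] rot [-1.0e-04  1.0e+00  9.0e-04  1.4e-03] F [-0.4 -0.5 -1.7] op 25.4 gf 50.0
```

View pics/e2.png

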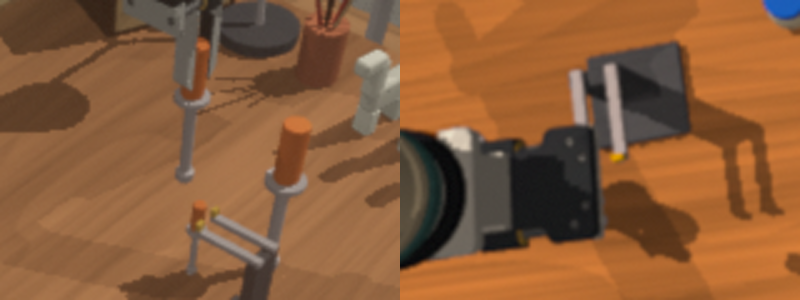

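The rod is held upright in the gripper (foot at crop (184,176)) and the hook is empty. Checking foot position and prong direction.

```bash
python3 -c "
from h import *
print(ray('scene',(353.6,90.0),190),proj('scene',(397.5,346.5,190)))
a=ray('top',(194,226),150);b=ray('top',(196.8,261.5),150);print(a,b)
c=lambda x,y:(280+x/2.5,20+y/2.5)
print([ray('scene',c(*p),150).round(0) for p in((277,247),(262,263),(215,215),(197,229))])
"
```

```text
[395.2609182  358.59809013 190.        ] [351.62241371  92.31635926]
[524.26357301 339.37928301 150.        ] [441.73852196 337.86221774 150.        ]
[array([527., 373., 150.]), array([529., 339., 150.]), array([440., 368., 150.]), array([439., 334., 150.])]
```

```bash
python3 -c "
from h import *
for z in (184,190,196,202,298,361):
  p=proj('scene',(397.7,346.6,z)); print(z,p.round(1),((p-[280,20])*2.5).round(0))
s=cv2.imread('pics/e2.png')
cv2.imwrite('pics/e3.png',cv2.resize(s[20:200,110:290],(600,600),interpolation=cv2.INTER_CUBIC))
"
```

```text
184 [351.5  94. ] [179. 185.]
190 [351.7  92.3] [179. 181.]
196 [351.9  90.7] [180. 177.]
202 [352.1  89. ] [180. 172.]
298 [355.2  60. ] [188. 100.]
361 [357.6  38.6] [194.  46.]
```

View pics/e3.png

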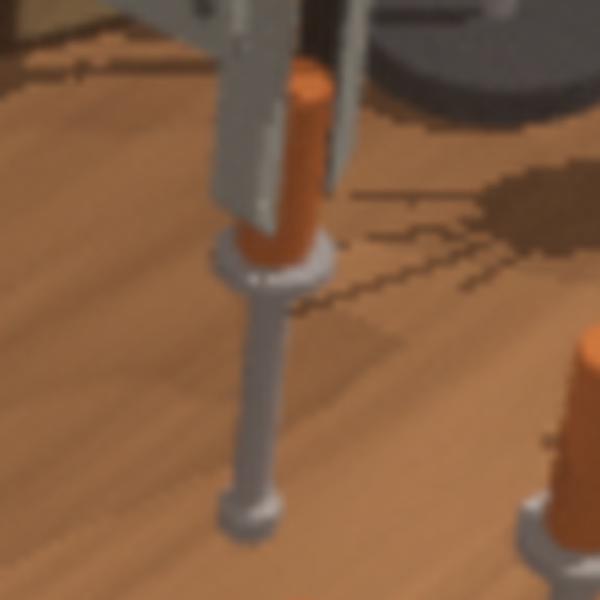

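The rod hangs straight in the grip, foot at e3 (250,512), with no tilt. Moving over the tube.

Request:
{"api": "jog_arm", "payload": {"motion": [{"tx":-0.015,"ty":-0.025,"tz":0,"wx":0,"wy":0,"wz":0,"jaw":1},{"tx":-0.04,"ty":-0.065,"tz":0,"wx":0,"wy":0,"wz":0,"jaw":1},{"tx":-0.066,"ty":-0.107,"tz":0,"wx":0,"wy":0,"wz":0,"jaw":1},{"tx":-0.092,"ty":-0.149,"tz":0,"wx":0,"wy":0,"wz":0,"jaw":1},{"tx":-0.118,"ty":-0.191,"tz":0,"wx":0,"wy":0,"wz":0,"jaw":1},{"tx":-0.144,"ty":-0.233,"tz":0,"wx":0,"wy":0,"wz":0,"jaw":1},{"tx":-0.17,"ty":-0.275,"tz":0,"wx":0,"wy":0,"wz":0,"jaw":1},{"tx":-0.196,"ty":-0.317,"tz":0,"wx":0,"wy":0,"wz":0,"jaw":1},{"tx":-0.222,"ty":-0.36,"tz":0,"wx":0,"wy":0,"wz":0,"jaw":1},{"tx":-0.2445,"ty":-0.3975,"tz":0,"wx":0,"wy":0,"wz":0,"jaw":1}]}}

```text
clock: 17.25
ee_pos: [642.1, -53.4, 332.0]
tool_rot: [0.0, 1.0, 0.0, -0.002]
contact_force: [0.8, 0.4, -0.3]
opening: 25.3
gripper_force: 50.0
```

Request:
{"api": "jog_arm", "payload": {"motion": [{"tx":0,"ty":0,"tz":0,"wx":0,"wy":0,"wz":0,"jaw":1},{"tx":0,"ty":0,"tz":0,"wx":0,"wy":0,"wz":0,"jaw":1},{"tx":0,"ty":0,"tz":0.005,"wx":0,"wy":0,"wz":0,"jaw":1},{"tx":0,"ty":0,"tz":0.01,"wx":0,"wy":0,"wz":0,"jaw":1},{"tx":0,"ty":0,"tz":0.015,"wx":0,"wy":0,"wz":0,"jaw":1},{"tx":0,"ty":0,"tz":0.02,"wx":0,"wy":0,"wz":0,"jaw":1},{"tx":0,"ty":0,"tz":0.025,"wx":0,"wy":0,"wz":0,"jaw":1},{"tx":0,"ty":0,"tz":0.03,"wx":0,"wy":0,"wz":0,"jaw":1},{"tx":0,"ty":0,"tz":0.03,"wx":0,"wy":0,"wz":0,"jaw":1},{"tx":0,"ty":0,"tz":0.03,"wx":0,"wy":0,"wz":0,"jaw":1}]}}

```text
clock: 18.25
ee_pos: [642.0, -51.1, 305.2]
tool_rot: [-0.0, 1.0, 0.0, -0.0]
contact_force: [0.3, -0.9, 0.0]
opening: 25.1
gripper_force: 50.0
```

```bash
python3 -c "
from h import *
s=eyes.read_camera('scene');t=eyes.read_camera('top');st()
r=lambda im,x,y,w,h:cv2.resize(im[y:y+h,x:x+w],(400,300),interpolation=cv2.INTER_CUBIC)
cv2.imwrite('pics/f1.png',np.hstack([r(s,286,180,80,60),r(t,310,120,80,60)]))
print((proj('scene',(641,-51,165))-[286,180])*5,(proj('scene',(642,-51,150))-[286,180])*5)
"
```

```text
t 18.4 p [642.2 -51.1 305.5] q [-0.19  0.35  1.19  0.    1.59 -1.76] rot [-0.e+00  1.e+00  0.e+00  3.e-04] F [-0.9  0.2 -1.3] op 25.2 gf 50.0
[197.21392135 260.17671755] [197.75407438 278.25503918]
```

View pics/f1.png

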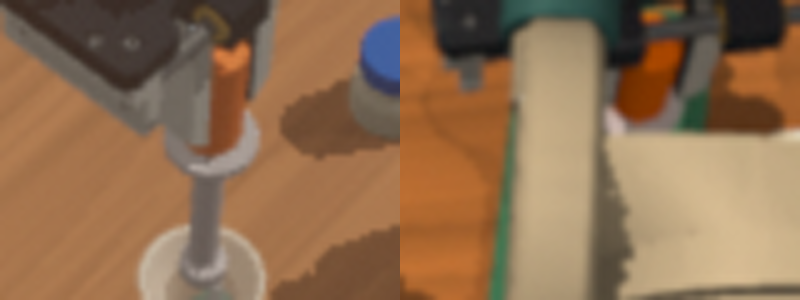

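The foot (205,268) is centred over the rim (203,280). Lowering into the tube.

Request:
{"api": "jog_arm", "payload": {"motion": [{"tx":0,"ty":0,"tz":0.008,"wx":0,"wy":0,"wz":0,"jaw":1},{"tx":0,"ty":0,"tz":0.016,"wx":0,"wy":0,"wz":0,"jaw":1},{"tx":0,"ty":0,"tz":0.024,"wx":0,"wy":0,"wz":0,"jaw":1},{"tx":0,"ty":0,"tz":0.032,"wx":0,"wy":0,"wz":0,"jaw":1},{"tx":0,"ty":0,"tz":0.038,"wx":0,"wy":0,"wz":0,"jaw":1},{"tx":0,"ty":0,"tz":0.042,"wx":0,"wy":0,"wz":0,"jaw":1},{"tx":0,"ty":0,"tz":0.046,"wx":0,"wy":0,"wz":0,"jaw":1},{"tx":0,"ty":0,"tz":0.05,"wx":0,"wy":0,"wz":0,"jaw":1},{"tx":0,"ty":0,"tz":0.055,"wx":0,"wy":0,"wz":0,"jaw":1},{"tx":0,"ty":0,"tz":0.058,"wx":0,"wy":0,"wz":0,"jaw":1}]}}

```text
clock: 19.35
ee_pos: [642.3, -51.1, 248.0]
tool_rot: [-0.0, 1.0, -0.0, 0.001]
contact_force: [-1.0, -0.2, 5.0]
opening: 25.3
gripper_force: 50.0
```

Request:
{"api": "jog_arm", "payload": {"motion": [{"tx":0,"ty":0,"tz":0.002,"wx":0,"wy":0,"wz":0,"jaw":1},{"tx":0,"ty":0,"tz":0.004,"wx":0,"wy":0,"wz":0,"jaw":1},{"tx":0,"ty":0,"tz":0.006,"wx":0,"wy":0,"wz":0,"jaw":1},{"tx":0,"ty":0,"tz":0.008,"wx":0,"wy":0,"wz":0,"jaw":1},{"tx":0,"ty":0,"tz":0.009,"wx":0,"wy":0,"wz":0,"jaw":1},{"tx":0,"ty":0,"tz":0.01,"wx":0,"wy":0,"wz":0,"jaw":1},{"tx":0,"ty":0,"tz":0.011,"wx":0,"wy":0,"wz":0,"jaw":1},{"tx":0,"ty":0,"tz":0.011,"wx":0,"wy":0,"wz":0,"jaw":1},{"tx":0,"ty":0,"tz":0.011,"wx":0,"wy":0,"wz":0,"jaw":1},{"tx":0,"ty":0,"tz":0.011,"wx":0,"wy":0,"wz":0,"jaw":1}]}}

```text
clock: 20.35
ee_pos: [642.3, -51.1, 236.8]
tool_rot: [-0.0, 1.0, -0.0, 0.001]
contact_force: [-0.1, -1.0, 6.1]
opening: 25.5
gripper_force: 50.0
```

Request:
{"api": "jog_arm", "payload": {"motion": [{"tx":0,"ty":0,"tz":0.0005,"wx":0,"wy":0,"wz":0,"jaw":1},{"tx":0,"ty":0,"tz":0.001,"wx":0,"wy":0,"wz":0,"jaw":1},{"tx":0,"ty":0,"tz":0.0015,"wx":0,"wy":0,"wz":0,"jaw":1},{"tx":0,"ty":0,"tz":0.002,"wx":0,"wy":0,"wz":0,"jaw":1},{"tx":0,"ty":0,"tz":0.0025,"wx":0,"wy":0,"wz":0,"jaw":1},{"tx":0,"ty":0,"tz":0.003,"wx":0,"wy":0,"wz":0,"jaw":1},{"tx":0,"ty":0,"tz":0.003,"wx":0,"wy":0,"wz":0,"jaw":1},{"tx":0,"ty":0,"tz":0.003,"wx":0,"wy":0,"wz":0,"jaw":1},{"tx":0,"ty":0,"tz":0.003,"wx":0,"wy":0,"wz":0,"jaw":1},{"tx":0,"ty":0,"tz":0.003,"wx":0,"wy":0,"wz":0,"jaw":1}]}}

```text
clock: 21.35
ee_pos: [642.5, -51.1, 236.7]
tool_rot: [-0.0, 1.0, -0.0, 0.002]
contact_force: [-1.4, 0.1, 16.7]
opening: 25.3
gripper_force: 50.0
```

Request:
{"api": "jog_arm", "payload": {"motion": [{"tx":0,"ty":0,"tz":0.001,"wx":0,"wy":0,"wz":0,"jaw":1},{"tx":0,"ty":0,"tz":0.002,"wx":0,"wy":0,"wz":0,"jaw":1},{"tx":0,"ty":0,"tz":0.003,"wx":0,"wy":0,"wz":0,"jaw":1},{"tx":0,"ty":0,"tz":0.003,"wx":0,"wy":0,"wz":0,"jaw":1},{"tx":0,"ty":0,"tz":0.003,"wx":0,"wy":0,"wz":0,"jaw":1},{"tx":0,"ty":0,"tz":0.003,"wx":0,"wy":0,"wz":0,"jaw":1},{"tx":0,"ty":0,"tz":0.003,"wx":0,"wy":0,"wz":0,"jaw":1},{"tx":0,"ty":0,"tz":0.003,"wx":0,"wy":0,"wz":0,"jaw":1},{"tx":0,"ty":0,"tz":0.003,"wx":0,"wy":0,"wz":0,"jaw":1},{"tx":0,"ty":0,"tz":0.003,"wx":0,"wy":0,"wz":0,"jaw":1}]}}

```text
clock: 22.35
ee_pos: [642.8, -51.0, 236.6]
tool_rot: [-0.0, 1.0, -0.001, 0.003]
contact_force: [-4.4, 0.1, 25.4]
opening: 25.1
gripper_force: 50.0
```

Request:
{"api": "jog_arm", "payload": {"motion": [{"tx":0,"ty":0,"tz":-0.006,"wx":0,"wy":0,"wz":0,"jaw":1},{"tx":0,"ty":0,"tz":-0.018,"wx":0,"wy":0,"wz":0,"jaw":1},{"tx":0,"ty":0,"tz":-0.03,"wx":0,"wy":0,"wz":0,"jaw":1},{"tx":0,"ty":0,"tz":-0.042,"wx":0,"wy":0,"wz":0,"jaw":1},{"tx":0,"ty":0,"tz":-0.054,"wx":0,"wy":0,"wz":0,"jaw":1},{"tx":0,"ty":0,"tz":-0.066,"wx":0,"wy":0,"wz":0,"jaw":1},{"tx":0,"ty":0,"tz":-0.078,"wx":0,"wy":0,"wz":0,"jaw":1},{"tx":0,"ty":0,"tz":-0.09,"wx":0,"wy":0,"wz":0,"jaw":1},{"tx":0,"ty":0,"tz":-0.102,"wx":0,"wy":0,"wz":0,"jaw":1},{"tx":0,"ty":0,"tz":-0.105,"wx":0,"wy":0,"wz":0,"jaw":1}]}}

```text
clock: 23.35
ee_pos: [642.6, -51.1, 337.3]
tool_rot: [-0.0, 1.0, -0.0, 0.002]
contact_force: [0.2, 0.0, 0.1]
opening: 25.6
gripper_force: 50.0
```

```bash
python3 -c "
from h import *
s=eyes.read_camera('scene');st()
r=lambda im,x,y,w,h:cv2.resize(im[y:y+h,x:x+w],(400,300),interpolation=cv2.INTER_CUBIC)
cv2.imwrite('pics/g1.png',r(s,270,180,120,90))
"
```

```text
t 23.4 p [642.5 -51.1 336.9] q [-0.19  0.35  1.13  0.    1.66 -1.76] rot [-1.0e-04  1.0e+00 -2.0e-04  1.3e-03] F [ 0.2 -0.3 -1.8] op 25.2 gf 50.0
```

View pics/g1.png

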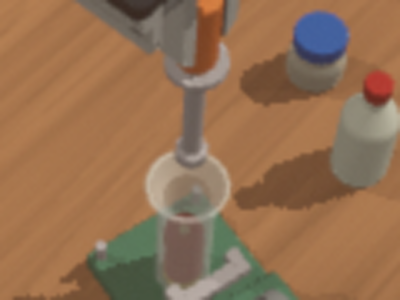

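The crop shows the foot clear above the rim at (190,150) and the wheel stack packed low in the tube (183,215–285). Returning the rod.

Request:
{"api": "jog_arm", "payload": {"motion": [{"tx":0.015,"ty":0.025,"tz":0,"wx":0,"wy":0,"wz":0,"jaw":1},{"tx":0.04,"ty":0.065,"tz":0,"wx":0,"wy":0,"wz":0,"jaw":1},{"tx":0.066,"ty":0.107,"tz":0,"wx":0,"wy":0,"wz":0,"jaw":1},{"tx":0.092,"ty":0.149,"tz":0,"wx":0,"wy":0,"wz":0,"jaw":1},{"tx":0.118,"ty":0.191,"tz":0,"wx":0,"wy":0,"wz":0,"jaw":1},{"tx":0.144,"ty":0.233,"tz":0,"wx":0,"wy":0,"wz":0,"jaw":1},{"tx":0.17,"ty":0.275,"tz":0,"wx":0,"wy":0,"wz":0,"jaw":1},{"tx":0.196,"ty":0.317,"tz":0,"wx":0,"wy":0,"wz":0,"jaw":1},{"tx":0.222,"ty":0.36,"tz":0,"wx":0,"wy":0,"wz":0,"jaw":1},{"tx":0.2445,"ty":0.3975,"tz":0,"wx":0,"wy":0,"wz":0,"jaw":1}]}}

```text
clock: 24.4
ee_pos: [395.5, 348.0, 335.0]
tool_rot: [-0.0, 1.0, 0.0, -0.0]
contact_force: [0.7, 0.4, -1.0]
opening: 25.5
gripper_force: 50.0
```

Request:
{"api": "jog_arm", "payload": {"motion": [{"tx":0,"ty":0,"tz":0,"wx":0,"wy":0,"wz":0,"jaw":1},{"tx":0,"ty":0,"tz":0.02,"wx":0,"wy":0,"wz":0,"jaw":1},{"tx":0,"ty":0,"tz":0.04,"wx":0,"wy":0,"wz":0,"jaw":1},{"tx":0,"ty":0,"tz":0.06,"wx":0,"wy":0,"wz":0,"jaw":1},{"tx":0,"ty":0,"tz":0.08,"wx":0,"wy":0,"wz":0,"jaw":1},{"tx":0,"ty":0,"tz":0.1,"wx":0,"wy":0,"wz":0,"jaw":1},{"tx":0,"ty":0,"tz":0.115,"wx":0,"wy":0,"wz":0,"jaw":1},{"tx":0,"ty":0,"tz":0.124,"wx":0,"wy":0,"wz":0,"jaw":1},{"tx":0,"ty":0,"tz":0.124,"wx":0,"wy":0,"wz":0,"jaw":1},{"tx":0,"ty":0,"tz":0.124,"wx":0,"wy":0,"wz":0,"jaw":1}]}}

```text
clock: 25.4
ee_pos: [397.9, 346.3, 211.7]
tool_rot: [0.0, 1.0, 0.0, 0.0]
contact_force: [0.2, 0.4, -0.6]
opening: 25.3
gripper_force: 50.0
```

Request:
{"api": "jog_arm", "payload": {"motion": [{"tx":-0.01,"ty":0.001,"tz":0,"wx":0,"wy":0,"wz":0,"jaw":1},{"tx":-0.025,"ty":0.002,"tz":0,"wx":0,"wy":0,"wz":0,"jaw":1},{"tx":-0.04,"ty":0.003,"tz":0,"wx":0,"wy":0,"wz":0,"jaw":1},{"tx":-0.055,"ty":0.004,"tz":0,"wx":0,"wy":0,"wz":0,"jaw":1},{"tx":-0.068,"ty":0.005,"tz":0,"wx":0,"wy":0,"wz":0,"jaw":1},{"tx":-0.075,"ty":0.005,"tz":0,"wx":0,"wy":0,"wz":0,"jaw":1},{"tx":-0.075,"ty":0.005,"tz":0,"wx":0,"wy":0,"wz":0,"jaw":1},{"tx":-0.075,"ty":0.005,"tz":0.005,"wx":0,"wy":0,"wz":0,"jaw":1},{"tx":-0.075,"ty":0.005,"tz":0.01,"wx":0,"wy":0,"wz":0,"jaw":1},{"tx":-0.075,"ty":0.005,"tz":0.012,"wx":0,"wy":0,"wz":0,"jaw":1}]}}

```text
clock: 26.4
ee_pos: [471.3, 351.2, 198.5]
tool_rot: [-0.0, 1.0, -0.0, -0.001]
contact_force: [-0.1, -0.3, -0.7]
opening: 25.4
gripper_force: 50.0
```

Lower the last 8 mm and check for contact.

Request:
{"api": "jog_arm", "payload": {"motion": [{"tx":0,"ty":0,"tz":0.002,"wx":0,"wy":0,"wz":0,"jaw":1},{"tx":0,"ty":0,"tz":0.004,"wx":0,"wy":0,"wz":0,"jaw":1},{"tx":0,"ty":0,"tz":0.006,"wx":0,"wy":0,"wz":0,"jaw":1},{"tx":0,"ty":0,"tz":0.007,"wx":0,"wy":0,"wz":0,"jaw":1},{"tx":0,"ty":0,"tz":0.008,"wx":0,"wy":0,"wz":0,"jaw":1},{"tx":0,"ty":0,"tz":0.009,"wx":0,"wy":0,"wz":0,"jaw":1},{"tx":0,"ty":0,"tz":0.009,"wx":0,"wy":0,"wz":0,"jaw":1},{"tx":0,"ty":0,"tz":0.009,"wx":0,"wy":0,"wz":0,"jaw":1},{"tx":0,"ty":0,"tz":0.009,"wx":0,"wy":0,"wz":0,"jaw":1},{"tx":0,"ty":0,"tz":0.009,"wx":0,"wy":0,"wz":0,"jaw":1}]}}

```text
clock: 27.4
ee_pos: [472.3, 351.5, 191.9]
tool_rot: [-0.0, 1.0, 0.0, 0.0]
contact_force: [-2.5, -1.7, 6.3]
opening: 25.3
gripper_force: 50.0
```

Request:
{"api": "jog_arm", "payload": {"motion": [{"tx":0,"ty":0,"tz":-0.001,"wx":0,"wy":0,"wz":0,"jaw":1},{"tx":0,"ty":0,"tz":-0.001,"wx":0,"wy":0,"wz":0,"jaw":0.4},{"tx":0,"ty":0,"tz":-0.001,"wx":0,"wy":0,"wz":0,"jaw":0.3},{"tx":0,"ty":0,"tz":-0.001,"wx":0,"wy":0,"wz":0,"jaw":0},{"tx":0,"ty":0,"tz":-0.001,"wx":0,"wy":0,"wz":0,"jaw":-0.2},{"tx":0,"ty":0,"tz":-0.001,"wx":0,"wy":0,"wz":0,"jaw":-0.2},{"tx":0,"ty":0,"tz":-0.001,"wx":0,"wy":0,"wz":0,"jaw":-0.2},{"tx":0,"ty":0,"tz":-0.02,"wx":0,"wy":0,"wz":0,"jaw":-0.2},{"tx":0,"ty":0,"tz":-0.05,"wx":0,"wy":0,"wz":0,"jaw":-0.2},{"tx":0,"ty":0,"tz":-0.08,"wx":0,"wy":0,"wz":0,"jaw":-0.2}]}}

```text
clock: 28.4
ee_pos: [472.1, 351.3, 270.7]
tool_rot: [-0.0, 1.0, -0.0, -0.001]
contact_force: [1.5, -0.2, -0.1]
opening: 56.6
gripper_force: 0.0
```

```bash
python3 -c "
from h import *
a=cv2.imread('pics/scene0.png');s=eyes.read_camera('scene');st()
def o(im):
    h=cv2.cvtColor(im,cv2.COLOR_BGR2HSV)[85:125,340:390]; m=(h[...,0]>5)&(h[...,0]<14)&(h[...,1]>185)&(h[...,2]>120)
    k,l,S,c=cv2.connectedComponentsWithStats(m.astype(np.uint8)); return [(S[i].tolist(),c[i].round(1)) for i in range(1,k) if S[i,4]>15]
print(o(a));print(o(s))
K=tuple(np.s_[i:i+1] for i in ())
print('glue/jar/figure diffs',[int(cv2.absdiff(a,s)[y:y+h,x:x+w].max()) for x,y,w,h in((368,198,24,40),(354,182,24,26),(270,285,46,40))])
# lever geometry, from initial pictures
cw=np.array([461.2,-327.6]);cg=np.array([540,-341.4]);d=cg-cw;print('switch',(cw+cg)/2,np.degrees(np.arctan2(d[1],d[0])),np.linalg.norm(d))
print('lever',blobs('scene',s)[-1]);t=eyes.read_camera('top');print([b for b in blobs('top',t)])
p=(cw+cg)/2;u=d/np.linalg.norm(d)
for ang in(.45,.6,.75):
  for L in (30,50):
    q=[*(p+u*L*np.sin(ang-.6)),62+L*np.cos(ang-.6)];print(ang,L,proj('scene',q).round(1),proj('top',q).round(1))
"
```

```text
t 28.4 p [474.5 352.7 276.6] q [ 0.52  0.27  1.38  0.    1.48 -1.05] rot [-1.0e-04  1.0e+00  2.3e-03  4.0e-03] F [1.2 0.2 2.9] op 56.4 gf 0.0
[]
[]
glue/jar/figure diffs [5, 4, 10]
switch [ 500.6 -334.5] -9.93330033386629 79.99924999648434
lever ([197.7, 296.8], 16, [472.0, -326.0])
[([275.1, 96.3], 30, [902.0, 127.0]), ([632.8, 117.0], 184, [704.0, -888.0]), ([636.9, 146.3], 59, [616.0, -872.0]), ([277.6, 156.8], 55, [717.0, 139.0]), ([350.6, 162.7], 19, [673.0, -62.0]), ([469.3, 204.5], 91, [513.0, -366.0])]
0.45 30 [193.2 292.1] [470.6 206. ]
0.45 50 [190.5 287.6] [473.7 205.5]
0.6 30 [194.2 293.6] [470.6 204.2]
0.6 50 [192. 290.] [473.7 202.5]
0.75 30 [195.2 295.1] [470.5 202.5]
0.75 50 [193.7 292.7] [473.5 199.6]
```

Request:
{"api": "jog_arm", "payload": {"motion": [{"tx":0,"ty":-0.02,"tz":0,"wx":0,"wy":0,"wz":0,"jaw":0},{"tx":-0.005,"ty":-0.06,"tz":0,"wx":0,"wy":0,"wz":0.02,"jaw":0.5},{"tx":-0.01,"ty":-0.105,"tz":0,"wx":0,"wy":0,"wz":0.04,"jaw":1},{"tx":-0.015,"ty":-0.15,"tz":0,"wx":0,"wy":0,"wz":0.07,"jaw":1},{"tx":-0.02,"ty":-0.195,"tz":0,"wx":0,"wy":0,"wz":0.1,"jaw":1},{"tx":-0.025,"ty":-0.24,"tz":0,"wx":0,"wy":0,"wz":0.13,"jaw":1},{"tx":-0.03,"ty":-0.285,"tz":0,"wx":0,"wy":0,"wz":0.15,"jaw":1},{"tx":-0.034,"ty":-0.33,"tz":0,"wx":0,"wy":0,"wz":0.173,"jaw":1},{"tx":-0.036,"ty":-0.347,"tz":0,"wx":0,"wy":0,"wz":0.173,"jaw":1},{"tx":-0.036,"ty":-0.347,"tz":0,"wx":0,"wy":0,"wz":0.173,"jaw":1}], "grip_force": 20}}

```text
clock: 29.5
ee_pos: [508.2, 2.2, 269.0]
tool_rot: [0.088, 0.996, -0.0, -0.001]
contact_force: [0.4, -0.0, -0.4]
opening: 0.5
gripper_force: 0.0
```

```bash
python3 -c "
from h import *
st();a=cv2.imread('pics/scene0.png');s=eyes.read_camera('scene');t=eyes.read_camera('top');b=cv2.imread('pics/top0.png');st()
for i,j,(x,y,w,h) in((a,s,(350,85,55,85)),(b,t,(165,215,65,60))):
    T=i[y:y+h,x:x+w]; r=cv2.matchTemplate(j[y-6:y+h+6,x-6:x+w+6],T,cv2.TM_CCOEFF_NORMED);print(cv2.minMaxLoc(r),cv2.absdiff(T,j[y:y+h,x:x+w]).mean())
R=lambda im:cv2.resize(im,(400,300),interpolation=cv2.INTER_CUBIC)
cv2.imwrite('pics/h1.png',np.vstack([np.hstack([R(a[80:170,330:430]),R(s[80:170,330:430])]),np.hstack([R(s[250:340,150:270]),R(t[160:250,400:520])])]))
"
```

```text
t 29.5 p [508.2   2.2 269. ] q [-0.13  0.15  1.56 -0.    1.43 -1.53] rot [ 8.830e-02  9.961e-01 -2.000e-04 -8.000e-04] F [ 0.4 -0.  -0.4] op 0.5 gf 0.0
t 29.6 p [508.    4.9 269.4] q [-0.13  0.15  1.56  0.    1.43 -1.53] rot [ 8.670e-02  9.962e-01  6.000e-04 -8.000e-04] F [0.6 0.1 0.5] op 0.6 gf 0.0
(0.2552909255027771, 0.9672725796699524, (12, 12), (6, 6)) 6.2071301247771835
(0.23959022760391235, 0.9684461355209351, (12, 0), (6, 6)) 6.617008547008547
```

View pics/h1.png

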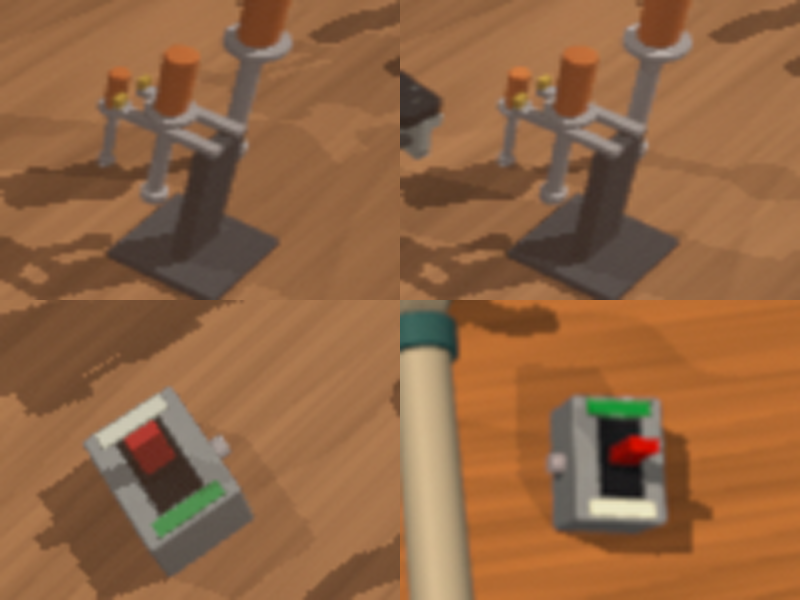

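The rod hangs just as at the start (upper left against upper right), the lever is about upright, and the white mark is at the robot-side end. Moving to the green side of the lever.

Request:
{"api": "jog_arm", "payload": {"motion": [{"tx":-0.01,"ty":-0.04,"tz":0,"wx":0,"wy":0,"wz":0,"jaw":1},{"tx":-0.025,"ty":-0.085,"tz":0,"wx":0,"wy":0,"wz":0,"jaw":1},{"tx":-0.037,"ty":-0.13,"tz":0,"wx":0,"wy":0,"wz":0,"jaw":1},{"tx":-0.05,"ty":-0.175,"tz":0.0,"wx":0,"wy":0,"wz":0,"jaw":1},{"tx":-0.062,"ty":-0.22,"tz":0.0,"wx":0,"wy":0,"wz":0,"jaw":1},{"tx":-0.075,"ty":-0.265,"tz":0.0,"wx":0,"wy":0,"wz":0,"jaw":1},{"tx":-0.087,"ty":-0.305,"tz":0.02,"wx":0,"wy":0,"wz":0,"jaw":1},{"tx":-0.0955,"ty":-0.335,"tz":0.05,"wx":0,"wy":0,"wz":0,"jaw":1},{"tx":-0.0955,"ty":-0.335,"tz":0.09,"wx":0,"wy":0,"wz":0,"jaw":1},{"tx":-0.0955,"ty":-0.335,"tz":0.09,"wx":0,"wy":0,"wz":0,"jaw":1}]}}

```text
clock: 30.6
ee_pos: [542.5, -338.5, 173.8]
tool_rot: [0.086, 0.996, 0.004, -0.005]
contact_force: [-0.8, 0.7, 0.3]
opening: 0.4
gripper_force: 0.0
```

Request:
{"api": "jog_arm", "payload": {"motion": [{"tx":0,"ty":0,"tz":0.025,"wx":0,"wy":0,"wz":0,"jaw":1},{"tx":0,"ty":0,"tz":0.05,"wx":0,"wy":0,"wz":0,"jaw":1},{"tx":0,"ty":0,"tz":0.07,"wx":0,"wy":0,"wz":0,"jaw":1},{"tx":0,"ty":0,"tz":0.076,"wx":0,"wy":0,"wz":0,"jaw":1},{"tx":0,"ty":0,"tz":0.076,"wx":0,"wy":0,"wz":0,"jaw":1},{"tx":0.007,"ty":0,"tz":0.076,"wx":0,"wy":0,"wz":0,"jaw":1},{"tx":0.014,"ty":0,"tz":0.076,"wx":0,"wy":0,"wz":0,"jaw":1},{"tx":0.021,"ty":0,"tz":0.076,"wx":0,"wy":0,"wz":0,"jaw":1},{"tx":0.028,"ty":0,"tz":0.076,"wx":0,"wy":0,"wz":0,"jaw":1},{"tx":0.035,"ty":0,"tz":0.076,"wx":0,"wy":0,"wz":0,"jaw":1}]}}

```text
clock: 31.6
ee_pos: [511.9, -336.5, 105.3]
tool_rot: [0.087, 0.996, -0.001, 0.003]
contact_force: [6.0, 0.4, 1.5]
opening: 0.4
gripper_force: 2.8
```

Request:
{"api": "jog_arm", "payload": {"motion": [{"tx":0.003,"ty":0,"tz":0,"wx":0,"wy":0,"wz":0,"jaw":1},{"tx":0.006,"ty":0,"tz":0,"wx":0,"wy":0,"wz":0,"jaw":1},{"tx":0.008,"ty":0,"tz":0,"wx":0,"wy":0,"wz":0,"jaw":1},{"tx":0.01,"ty":0,"tz":0,"wx":0,"wy":0,"wz":0,"jaw":1},{"tx":0.011,"ty":0,"tz":0,"wx":0,"wy":0,"wz":0,"jaw":1},{"tx":0.012,"ty":0,"tz":0,"wx":0,"wy":0,"wz":0,"jaw":1},{"tx":0.013,"ty":0,"tz":0,"wx":0,"wy":0,"wz":0,"jaw":1},{"tx":0.014,"ty":0,"tz":0,"wx":0,"wy":0,"wz":0,"jaw":1},{"tx":0.014,"ty":0,"tz":0,"wx":0,"wy":0,"wz":0,"jaw":1},{"tx":0.014,"ty":0,"tz":0,"wx":0,"wy":0,"wz":0,"jaw":1}]}}

```text
clock: 32.6
ee_pos: [499.0, -334.4, 104.7]
tool_rot: [0.087, 0.996, -0.001, 0.003]
contact_force: [6.9, -1.1, -0.9]
opening: 0.9
gripper_force: 2.9
```

Request:
{"api": "jog_arm", "payload": {"motion": [{"tx":0.001,"ty":0,"tz":0,"wx":0,"wy":0,"wz":0,"jaw":1},{"tx":0.002,"ty":0,"tz":0,"wx":0,"wy":0,"wz":0,"jaw":1},{"tx":0.003,"ty":0,"tz":0,"wx":0,"wy":0,"wz":0,"jaw":1},{"tx":0.004,"ty":0,"tz":0,"wx":0,"wy":0,"wz":0,"jaw":1},{"tx":0.005,"ty":0,"tz":0,"wx":0,"wy":0,"wz":0,"jaw":1},{"tx":0.006,"ty":0,"tz":0,"wx":0,"wy":0,"wz":0,"jaw":1},{"tx":0.006,"ty":0,"tz":0,"wx":0,"wy":0,"wz":0,"jaw":1},{"tx":0.006,"ty":0,"tz":0,"wx":0,"wy":0,"wz":0,"jaw":1},{"tx":0.006,"ty":0,"tz":0,"wx":0,"wy":0,"wz":0,"jaw":1},{"tx":0.006,"ty":0,"tz":0,"wx":0,"wy":0,"wz":0,"jaw":1}]}}

```text
clock: 33.6
ee_pos: [497.4, -334.6, 106.0]
tool_rot: [0.087, 0.996, -0.002, 0.007]
contact_force: [14.5, -0.0, -0.1]
opening: 0.8
gripper_force: 5.7
```

Request:
{"api": "jog_arm", "payload": {"motion": [{"tx":0.001,"ty":0,"tz":0,"wx":0,"wy":0,"wz":0,"jaw":1},{"tx":0.002,"ty":0,"tz":0,"wx":0,"wy":0,"wz":0,"jaw":1},{"tx":0.003,"ty":0,"tz":0,"wx":0,"wy":0,"wz":0,"jaw":1},{"tx":0.004,"ty":0,"tz":0,"wx":0,"wy":0,"wz":0,"jaw":1},{"tx":0.004,"ty":0,"tz":0,"wx":0,"wy":0,"wz":0,"jaw":1},{"tx":0.004,"ty":0,"tz":0,"wx":0,"wy":0,"wz":0,"jaw":1},{"tx":0.004,"ty":0,"tz":0,"wx":0,"wy":0,"wz":0,"jaw":1},{"tx":0.004,"ty":0,"tz":0,"wx":0,"wy":0,"wz":0,"jaw":1},{"tx":0.004,"ty":0,"tz":0,"wx":0,"wy":0,"wz":0,"jaw":1},{"tx":0.004,"ty":0,"tz":0,"wx":0,"wy":0,"wz":0,"jaw":1}]}}

```text
clock: 34.6
ee_pos: [496.3, -334.7, 106.8]
tool_rot: [0.087, 0.996, -0.003, 0.01]
contact_force: [18.6, -0.6, -0.5]
opening: 0.6
gripper_force: 7.5
```

Request:
{"api": "jog_arm", "payload": {"motion": [{"tx":-0.02,"ty":0,"tz":0,"wx":0,"wy":0,"wz":0,"jaw":1},{"tx":-0.03,"ty":0,"tz":-0.03,"wx":0,"wy":0,"wz":0,"jaw":1},{"tx":-0.03,"ty":0,"tz":-0.075,"wx":0,"wy":0,"wz":0,"jaw":1},{"tx":-0.01,"ty":0,"tz":-0.08,"wx":0,"wy":0,"wz":0,"jaw":1},{"tx":0.03,"ty":0,"tz":-0.08,"wx":0,"wy":0,"wz":0,"jaw":1},{"tx":0.055,"ty":0,"tz":-0.08,"wx":0,"wy":0,"wz":0,"jaw":1},{"tx":0.055,"ty":0,"tz":-0.05,"wx":0,"wy":0,"wz":0,"jaw":1},{"tx":0.055,"ty":0,"tz":-0.02,"wx":0,"wy":0,"wz":0,"jaw":1},{"tx":0.055,"ty":0,"tz":0,"wx":0,"wy":0,"wz":0,"jaw":1},{"tx":0.055,"ty":0,"tz":0,"wx":0,"wy":0,"wz":0,"jaw":1}]}}

```text
clock: 35.6
ee_pos: [429.0, -320.1, 101.0]
tool_rot: [0.086, 0.996, 0.003, -0.004]
contact_force: [0.3, -0.1, -0.5]
opening: 0.6
gripper_force: 0.0
```

```bash
python3 -c "
from h import *
st();print(blobs('scene')[-1],[b for b in blobs('top') if b[0][0]>440 and b[0][0]<500])
p=np.array([500.6,-334.5]);u=np.array([.985,-.172])
for ang in(0,.1,.6):
  q=[*(p+u*40*np.sin(ang-.6)),62+40*np.cos(ang-.6)];print(ang,proj('scene',q).round(1),proj('top',q).round(1))
"
```

```text
t 35.6 p [ 429.  -320.1  101. ] q [-0.77  0.32  1.77 -0.    1.06 -2.17] rot [ 0.0862  0.9963  0.0027 -0.0044] F [ 0.3 -0.1 -0.5] op 0.6 gf 0.0
([191.9, 290.0], 157, [448.0, -324.0]) [([468.9, 208.9], 55, [501.0, -362.0])]
0 [189.  285.6] [471.4 212.8]
0.1 [189.5 286.3] [471.7 211.3]
0.6 [193.1 291.8] [472.1 203.4]
```

Request:
{"api": "jog_arm", "payload": {"motion": [{"tx":0,"ty":0,"tz":-0.02,"wx":0,"wy":0,"wz":0,"jaw":1},{"tx":0.05,"ty":0.03,"tz":-0.05,"wx":0,"wy":0,"wz":0,"jaw":1},{"tx":0.08,"ty":0.06,"tz":-0.08,"wx":0,"wy":0,"wz":0,"jaw":1},{"tx":0.08,"ty":0.1,"tz":-0.1,"wx":0,"wy":0,"wz":0,"jaw":1},{"tx":0.08,"ty":0.15,"tz":-0.1,"wx":0,"wy":0,"wz":0,"jaw":1},{"tx":0.08,"ty":0.2,"tz":-0.1,"wx":0,"wy":0,"wz":0,"jaw":1},{"tx":0.08,"ty":0.2,"tz":-0.1,"wx":0,"wy":0,"wz":0,"jaw":1},{"tx":0.08,"ty":0.2,"tz":-0.1,"wx":0,"wy":0,"wz":0,"jaw":1},{"tx":0.08,"ty":0.2,"tz":-0.1,"wx":0,"wy":0,"wz":0,"jaw":1},{"tx":0.08,"ty":0.2,"tz":-0.1,"wx":0,"wy":0,"wz":0,"jaw":1}]}}

```text
clock: 36.7
ee_pos: [388.3, -113.1, 204.4]
tool_rot: [0.087, 0.996, -0.0, 0.0]
contact_force: [0.4, 0.3, -1.0]
opening: 0.6
gripper_force: 0.0
```

```bash
cat >> h.py <<'E'
def lever():
    print(blobs('scene')[-1],[b for b in blobs('top') if 440<b[0][0]<500])
    p=np.array([500.6,-334.5]);u=np.array([.985,-.172]);v=np.array([.172,.985])
    for ang in(0,.06,.12,.2,.6,1.05,1.14,1.2):   # centroid of the drawn outline of the paddle
        c=[]
        for n in('scene','top'):
            P=[proj(n,[*(p+u*(L*np.sin(ang-.6)+e*np.cos(ang-.6))+v*w),62+L*np.cos(ang-.6)-e*np.sin(ang-.6)]) for L in(2,50) for e in(-6,6) for w in(-11,11)]
            h=cv2.convexHull(np.array(P,np.float32));M=cv2.moments(h);c.append((round(M['m10']/M['m00'],1),round(M['m01']/M['m00'],1)))
        print(ang,c)
E
python3 -c "
from h import *
st();lever()"
```

```text
t 36.7 p [ 388.3 -113.1  204.4] q [-0.46  0.03  1.86 -0.    1.25 -1.85] rot [ 8.710e-02  9.962e-01 -4.000e-04  1.000e-04] F [ 0.4  0.3 -1. ] op 0.6 gf 0.0
([191.9, 290.1], 158, [448.0, -324.0]) []
0 [(191.9, 290.1), (469.7, 210.7)]
0.06 [(192.1, 290.4), (469.8, 210.1)]
0.12 [(192.3, 290.7), (469.9, 209.5)]
0.2 [(192.6, 291.1), (470.0, 208.7)]
0.6 [(194.5, 294.1), (470.2, 204.4)]
1.05 [(197.3, 298.4), (469.5, 200.2)]
1.14 [(198.0, 299.4), (469.3, 199.5)]
1.2 [(198.4, 300.0), (469.1, 199.1)]
```

The lever matches the fully off position. Now throw it on.

Request:
{"api": "jog_arm", "payload": {"motion": [{"tx":0,"ty":-0.04,"tz":0,"wx":0,"wy":0,"wz":0,"jaw":1},{"tx":0,"ty":-0.085,"tz":0,"wx":0,"wy":0,"wz":0,"jaw":1},{"tx":0,"ty":-0.13,"tz":0,"wx":0,"wy":0,"wz":0,"jaw":1},{"tx":0,"ty":-0.17,"tz":0.01,"wx":0,"wy":0,"wz":0,"jaw":1},{"tx":-0.01,"ty":-0.2,"tz":0.04,"wx":0,"wy":0,"wz":0,"jaw":1},{"tx":-0.04,"ty":-0.2,"tz":0.07,"wx":0,"wy":0,"wz":0,"jaw":1},{"tx":-0.07,"ty":-0.2,"tz":0.1,"wx":0,"wy":0,"wz":0,"jaw":1},{"tx":-0.08,"ty":-0.2,"tz":0.1,"wx":0,"wy":0,"wz":0,"jaw":1},{"tx":-0.08,"ty":-0.2,"tz":0.1,"wx":0,"wy":0,"wz":0,"jaw":1},{"tx":-0.09,"ty":-0.2,"tz":0.1,"wx":0,"wy":0,"wz":0,"jaw":1}]}}

```text
clock: 37.8
ee_pos: [441.4, -324.2, 105.1]
tool_rot: [0.087, 0.996, -0.0, -0.001]
contact_force: [-0.2, 0.6, 0.1]
opening: 0.4
gripper_force: 0.0
```

Request:
{"api": "jog_arm", "payload": {"motion": [{"tx":-0.008,"ty":0,"tz":0,"wx":0,"wy":0,"wz":0,"jaw":1},{"tx":-0.016,"ty":0,"tz":0,"wx":0,"wy":0,"wz":0,"jaw":1},{"tx":-0.024,"ty":0,"tz":0,"wx":0,"wy":0,"wz":0,"jaw":1},{"tx":-0.031,"ty":0,"tz":0,"wx":0,"wy":0,"wz":0,"jaw":1},{"tx":-0.038,"ty":0,"tz":0,"wx":0,"wy":0,"wz":0,"jaw":1},{"tx":-0.044,"ty":0,"tz":0,"wx":0,"wy":0,"wz":0,"jaw":1},{"tx":-0.05,"ty":0,"tz":0,"wx":0,"wy":0,"wz":0,"jaw":1},{"tx":-0.055,"ty":0,"tz":0,"wx":0,"wy":0,"wz":0,"jaw":1},{"tx":-0.06,"ty":0,"tz":0,"wx":0,"wy":0,"wz":0,"jaw":1},{"tx":-0.063,"ty":0,"tz":0,"wx":0,"wy":0,"wz":0,"jaw":1}]}}

```text
clock: 38.8
ee_pos: [500.7, -333.9, 103.5]
tool_rot: [0.086, 0.996, 0.001, -0.005]
contact_force: [-13.7, 0.7, 6.4]
opening: 0.3
gripper_force: 7.0
```

Request:
{"api": "jog_arm", "payload": {"motion": [{"tx":-0.001,"ty":0,"tz":0,"wx":0,"wy":0,"wz":0,"jaw":1},{"tx":-0.002,"ty":0,"tz":0,"wx":0,"wy":0,"wz":0,"jaw":1},{"tx":-0.003,"ty":0,"tz":0,"wx":0,"wy":0,"wz":0,"jaw":1},{"tx":-0.004,"ty":0,"tz":0,"wx":0,"wy":0,"wz":0,"jaw":1},{"tx":-0.005,"ty":0,"tz":0,"wx":0,"wy":0,"wz":0,"jaw":1},{"tx":-0.006,"ty":0,"tz":0,"wx":0,"wy":0,"wz":0,"jaw":1},{"tx":-0.007,"ty":0,"tz":0,"wx":0,"wy":0,"wz":0,"jaw":1},{"tx":-0.008,"ty":0,"tz":0,"wx":0,"wy":0,"wz":0,"jaw":1},{"tx":-0.008,"ty":0,"tz":0,"wx":0,"wy":0,"wz":0,"jaw":1},{"tx":-0.008,"ty":0,"tz":0,"wx":0,"wy":0,"wz":0,"jaw":1}]}}

```text
clock: 39.8
ee_pos: [501.5, -334.0, 103.3]
tool_rot: [0.085, 0.996, 0.002, -0.012]
contact_force: [-21.6, 1.5, 11.7]
opening: 0.6
gripper_force: 12.4
```

Request:
{"api": "jog_arm", "payload": {"motion": [{"tx":0.02,"ty":0,"tz":0,"wx":0,"wy":0,"wz":0,"jaw":1},{"tx":0.05,"ty":0,"tz":-0.01,"wx":0,"wy":0,"wz":0,"jaw":1},{"tx":0.07,"ty":0,"tz":-0.05,"wx":0,"wy":0,"wz":0,"jaw":1},{"tx":0.1,"ty":0.02,"tz":-0.08,"wx":0,"wy":0,"wz":0,"jaw":1},{"tx":0.14,"ty":0.05,"tz":-0.1,"wx":0,"wy":0,"wz":0,"jaw":1},{"tx":0.14,"ty":0.1,"tz":-0.1,"wx":0,"wy":0,"wz":0,"jaw":1},{"tx":0.14,"ty":0.15,"tz":-0.1,"wx":0,"wy":0,"wz":0,"jaw":1},{"tx":0.14,"ty":0.2,"tz":-0.1,"wx":0,"wy":0,"wz":0,"jaw":1},{"tx":0.14,"ty":0.2,"tz":-0.1,"wx":0,"wy":0,"wz":0,"jaw":1},{"tx":0.14,"ty":0.2,"tz":-0.1,"wx":0,"wy":0,"wz":0,"jaw":1}]}}

```text
clock: 40.8
ee_pos: [410.1, -114.4, 204.7]
tool_rot: [0.084, 0.996, -0.0, 0.001]
contact_force: [0.4, 0.2, -0.2]
opening: 0.7
gripper_force: 0.0
```

```bash
python3 -c "
from h import *
st();lever();a=cv2.imread('pics/scene0.png');s=eyes.read_camera('scene')
for x,y,w,h in((368,198,24,40),(354,182,24,26),(270,285,46,40),(350,85,55,85)):
    T=a[y:y+h,x:x+w];print(cv2.minMaxLoc(cv2.matchTemplate(s[y-6:y+h+6,x-6:x+w+6],T,cv2.TM_CCOEFF_NORMED))[1::2])
"
```

```text
t 40.8 p [ 410.1 -114.4  204.7] q [-0.44  0.06  1.83  0.    1.25 -1.84] rot [ 8.450e-02  9.964e-01 -5.000e-04  1.300e-03] F [ 0.4  0.2 -0.2] op 0.7 gf 0.0
([198.7, 300.3], 66, [481.0, -330.0]) []
0 [(191.9, 290.1), (469.7, 210.7)]
0.06 [(192.1, 290.4), (469.8, 210.1)]
0.12 [(192.3, 290.7), (469.9, 209.5)]
0.2 [(192.6, 291.1), (470.0, 208.7)]
0.6 [(194.5, 294.1), (470.2, 204.4)]
1.05 [(197.3, 298.4), (469.5, 200.2)]
1.14 [(198.0, 299.4), (469.3, 199.5)]
1.2 [(198.4, 300.0), (469.1, 199.1)]
(0.9527446627616882, (6, 6))
(0.9876539707183838, (6, 6))
(0.9997672438621521, (6, 6))
(0.9673492312431335, (6, 6))
```

The lever reads fully on. The rod and the bystanders are in place, so I'm handing in.

```bash
python3 -c "
from plant import ticket
print(ticket.close_job())"
```

```text
the job is handed in; nothing more can be done
None
```

I handed the job in at about 41 s. All three wheels are packed in the tube, the rod is back on its hook, and the lever was pushed fully off and then fully on. My camera checks showed the figure, glue bottle and paint jar unmoved. The hand-in returned no verdict.

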